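# Set up a spindle on V-blocks for a run-out check

### The arm

A 6-joint arm with a two-finger parallel gripper is mounted at the origin on the work surface. World frame = base frame: x ahead of the robot, y to its left, z up, the work surface at z = 0. Lengths are in m, angles in rad, forces in N, time in s.
With the tool pointing down it reaches from about 0.375 to 0.975 m from the base axis. Payload 3.8 kg.
Tool frame: the origin (TCP) lies midway between the tips of the shut fingers; the grasp point (between the pads) lies 19 mm behind it; z points along the fingers, y is the direction in which the jaws open and shut (so a half turn about z gives the same grasp; the last joint's range is limited). The gripper opens to 85 mm and grips with 20 to 120 N. Pads are 22 mm wide; open, the fingers measure 114 mm over their backs; the gripper's body (76 mm by 85 mm) begins 54 mm behind the grasp point. The pads swing forward as they close: fully open they stand 13 mm farther back than shut.
Start: joints at [-1.34, 0.264, 1.604, -0, 1.274, -0.037], TCP at [0.179, -0.651, 0.231] pointing down, gripper open.
Joint ranges: [-2.63, 2.63], [-0.94, 2.18], [0.31, 2.57], [-1.31, 4.45], [0, 2.66], [-2.55, 2.55]. Speed limits (rad/s): [2.57, 2.57, 3.14, 3.14, 3.14, 3.14].

### API

Orientations are given as a rotation vector (axis times angle).
In Python, from workcell import bot gives the robot as it stands. The module is installed in compiled form; this text tells all that it offers.
- The arm moves only by the tool move_arm, never from a script. Its argument "steps" is a list of rows, each a list of 5 numbers: the shift along the tool's x, y, z in mm, then the turn about the tool's z in degrees, then the opening in per cent of the stroke, from 0 (shut) to 100 (fully open). In form: [[tx, ty, tz, turn, claw], ...]. A call has 1 to 20 rows; each row is the pose to reach, as a shift and turn from the pose commanded when the call began, along the tool's axes at that moment; what a row does not reach only later rows make up. A row lasts 1/10 s, in which the tool goes at most 50 mm and 8.59 degrees, less where a joint would pass 70% of its speed; a pose out of reach is approached as far as the arm can. A call with a gripper value outside its range is refused whole. The fingers move at their own pace and stop on an object; "newtons" is the grip in N (left out, the last holds). Time passes only in rows, so rows that repeat a pose let the fingers close. It gives the time, the measured TCP pose, the force and the opening at its end, in the units of the state.
- bot.read_state(): the state, without advancing time (a new reading comes with each control period).
- bot.read_camera(name): name is "side" or "top" or "wrist"; returns a dict with "pixels" (400x640x3 uint8, red, green, blue), "depth" (400x640 float32, m along the optical axis (not along the pixel's ray), 0 where there is no reading), "fovy" (degrees; the focal length in pixels is half the picture's height over the tangent of half this angle, whatever the lens; pixels are square), "cx", "cy" (the principal point, pixels), "xyz" and "attitude" of the camera in the world. Camera axes: x right, y up, looking along -z (the intrinsics and any distortion apply to the point x, -y, -z); pixel columns grow to the right and rows downward; lengths in m; the calibration is good to about 2 mm. A picture is of the moment at which its call begins.
- bot.finish_job(): hands the job in, once; it reports no verdict.
The state is a dict: "time": time; "q": joint angles; "joint_vel": joint speeds; "joint_torque": joint torques, N m; "tool_pos": TCP position; "tcp_rot": TCP orientation; "wrist_force": force on the tool from outside, world axes, zero at the start; "torque": the same for the moment, N m; "width": opening from 0.0 (shut) to 1.0 (fully open).
Only numpy, scipy, OpenCV 4.12 (cv2) and the standard library are available. Lean on these libraries where they do the work, as an engineer would, in place of code of your own. Each camera call takes 0.05 s, during which the arm holds its last target.

### The job

Set up the granite surface plate for a run-out check of the spindle: stand the two V-blocks on the plate and lower the spindle gently into them so that it lies level along the plate, in line with the red end stop, its plain end up to the stop (touching or within a centimetre), the narrow block in the middle of the short journal and the wide block in the middle of the long journal. Set the dial gauge down gently on the plate behind the spindle, on the side away from the robot, with its stylus over the middle of the spindle's thick body. Do not tip the gauge, and leave the tin, the grinding wheel and the spanner where they are.

Things in the scene. Friction and masses are not known exactly. Their poses are not given: they have to be found in the camera images.
- plate: Surface plate on which the check is set up: dark granite slab fixed to the bench, 200 (its x, front to back) x 340 (its y, its length) x 50 mm high. Origin: centre of its underside, so its top is at z = 50 mm. Its +x side is the far side, away from the robot.
- stop: End stop fixed on the plate near its left or right end (45 mm in front of the plate's centre line): red square post 24 x 24 mm, 64 mm high, on a black foot 36 x 36 x 10 mm. On both y faces a steel button, 41 mm above the plate, its face 15 mm from the post's axis. Origin: centre of its underside, on the plate's top; axes parallel to the plate's.
- spindle: Loose steel spindle 210 mm long, 0.6 kg, lying in the cradle. Origin: on its axis, middle of the thick body; y axis to the threaded end (may be rolled about y). Along y, mm: plain end dia 16, -86 to -66; collar dia 30, to -60; short bright journal dia 20, to -28; dark thick body dia 30, to 28 (grip here); long bright journal dia 20, to 84; flange dia 34, to 90; brass thread dia 14, to 124.
- cradle: Wooden storage cradle fixed to the bench, left or right of the plate: board 62 x 170 x 10 mm with two notched uprights 46 wide, 14 thick, 48 mm high, which carry the spindle by the middle of its journals, axis 45 mm above the bench. Origin: on the bench below the spindle's origin; y axis along the spindle, to the threaded end.
- v_wide: Loose wide V-block, bright steel, blue enamel on end faces and top lands, 0.5 kg: 50 mm across the V (its x), 40 mm along the V (its y), 45 mm high. 90 degree V open to the top, 36 mm wide there, root at 27 mm: a 20 mm journal lies in it with its axis 41 mm above the underside. Origin: centre of underside. Same either way round. Grip across the 50 mm, 10 to 20 mm below the top.
- v_narrow: Loose narrow V-block, all bare bright steel, 0.24 kg: like the wide one in every size and axis, but only 18 mm long along the V (its y). Origin: centre of underside.
- gauge: Loose dial gauge on a stand, 0.8 kg. Dark base 56 (x) x 48 (y) x 44 mm, red knob on its -x face; upright round post dia 14 mm at its middle, top at 194 mm, free to grip above 140 mm. An arm at 120 mm height carries to -x the white dial (dia 44) with a stylus pointing down, tip at x -85, y 0, z 64 mm: 8 mm above the thick body of the seated spindle. Origin: centre of underside.
- tin: Small round tin with a blue lid, 42 mm diameter, 28 mm high, standing on the plate at the end away from the stop. Origin: centre of its underside. Not to be moved.
- wheel: Grinding wheel lying flat on the bench, red-brown disc 100 mm diameter, 20 mm thick. Origin: centre of its underside. Not to be moved.
- spanner: Steel spanner lying flat on the bench, 160 mm long. Origin: middle of its underside. Not to be moved.

How it is judged:
By the outcome, as a careful person would: the job done as asked, in the order asked, and still so for the second after the job is handed in, with the robot touching nothing.
It also fails if it takes over 102 s, if anything falls off the work surface, if the arm or the gripper's body presses on something with over 40 N, if the wrist force passes 120 N, or if a joint passes its speed limit or range.

## Working session

There is one attempt and no reset: what is moved stays moved. The work goes in short steps, Python scripts to look and compute and a tool call to move; the robot and the scene stay as the last step left them, time stands still between calls to the robot, and variables do not carry over. Pictures are saved under pics/ and viewed, and the job is handed in when it is done.

Besides the shell and the picture viewer there is one more tool, called by a JSON object that holds its "api" and its "payload", one argument or row to a line. move_arm: Moves the arm, as the interface text tells. Its arguments: {"type":"object","properties":{"steps":{"type":"array","items":{"type":"array","items":{"type":"number"}}},"newtons":{"type":"number"}},"required":["steps"]}

```bash
mkdir -p pics; ls; cat > h.py <<'E'
import numpy as np, cv2
from workcell import bot
from scipy.spatial.transform import Rotation as R
def grab(n,save=None):
    c=bot.read_camera(n); 
    if save: cv2.imwrite('pics/'+save+'.png',c['pixels'][:,:,::-1]); np.savez('pics/'+save+'.npz',**{k:v for k,v in c.items()})
    return c
E
python3 - <<'E'
from h import *
print(bot.read_state())
for n in ['side','top','wrist']:
    c=grab(n,n+'0')
    print(n,{k:v for k,v in c.items() if k not in('pixels','depth')})
print(bot.read_state()['time'])
E
```

```text
pics
{'time': 0.0, 'q': array([-1.33987903e+00,  2.64770658e-01,  1.60539866e+00, -5.62451903e-06,
        1.27369363e+00, -3.68952591e-02]), 'joint_vel': array([-0.00066974, -0.00094068,  0.00173731,  0.00046853,  0.00130962,
        0.00040664]), 'joint_torque': array([ 1.59438014e-04, -5.15107369e+01, -3.67315793e+01, -1.15906510e-04,
        1.29452418e-02, -1.22511605e-05]), 'tool_pos': array([ 0.17844985, -0.65021511,  0.22993692]), 'tcp_rot': array([-3.11122970e+00, -4.19123883e-01,  3.53565421e-04]), 'wrist_force': array([ 0.06602602, -0.87131647, -0.27815357]), 'torque': array([ 0.01775629,  0.05492567, -0.01842161]), 'width': 0.9984862956160093}
side {'fovy': 56.861011248334265, 'cx': 322.508752372504, 'cy': 202.89370216674948, 'xyz': array([ 0.22014196, -0.46458463,  0.7503931 ]), 'attitude': array([ 0.66628744, -0.23084915, -0.62233591])}
top {'fovy': 55.77406304420953, 'cx': 318.55422782135025, 'cy': 200.4611861147585, 'xyz': array([0.34927231, 0.00732545, 1.12185544]), 'attitude': array([ 0.15536745, -0.16252277, -1.58148786])}
wrist {'fovy': 59.74152438569039, 'cx': 314.28392147943885, 'cy': 197.86564052637445, 'xyz': array([ 0.24249476, -0.63197871,  0.37319206]), 'attitude': array([-0.22614592,  0.17507139, -1.29482263])}
0.15
```

View pics/side0.png

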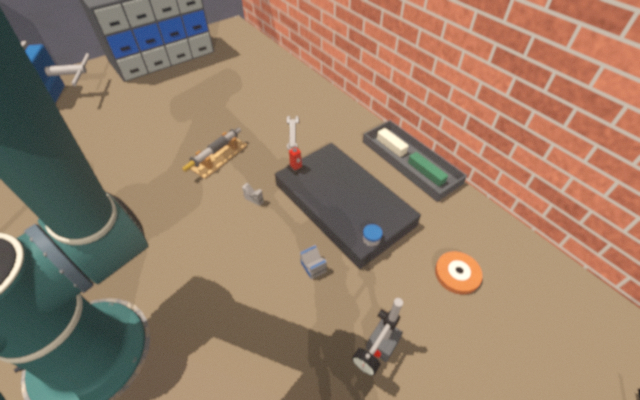

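View pics/top0.png

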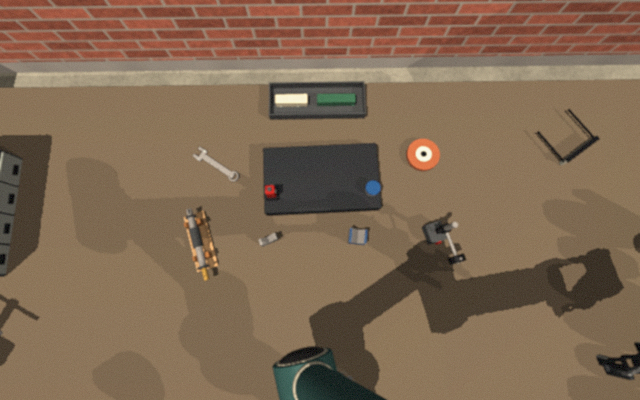

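View pics/wrist0.png

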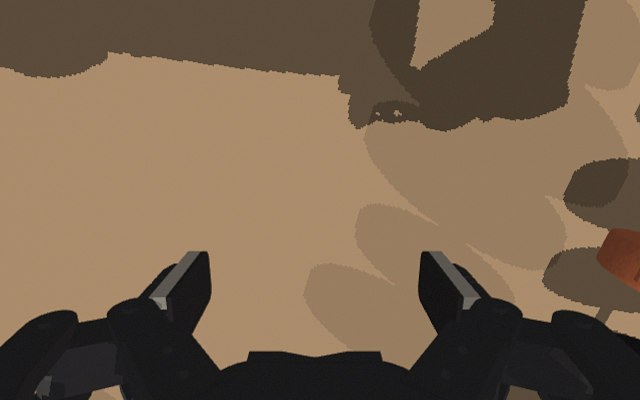

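```bash
cat >> h.py <<'E'
def cam(c):
    f=200/np.tan(np.radians(float(c['fovy']))/2)
    return f,float(c['cx']),float(c['cy']),np.array(c['xyz']),R.from_rotvec(c['attitude']).as_matrix()
def world(c):
    f,cx,cy,p,M=cam(c); d=c['depth'].astype(float)
    v,u=np.mgrid[0:400,0:640]
    P=np.stack([(u-cx)/f*d,-(v-cy)/f*d,-d],-1)
    W=P@M.T+p; W[d==0]=np.nan
    return W
def ray(c,uv,z):
    f,cx,cy,p,M=cam(c); uv=np.atleast_2d(uv).astype(float)
    D=np.stack([(uv[:,0]-cx)/f,-(uv[:,1]-cy)/f,-np.ones(len(uv))],-1)@M.T
    return p+D*((z-p[2])/D[:,2])[:,None]
def proj(c,P):
    f,cx,cy,p,M=cam(c); q=(np.atleast_2d(P)-p)@M
    return np.stack([cx+f*q[:,0]/-q[:,2],cy-f*q[:,1]/-q[:,2]],-1)
def load(n): return dict(np.load('pics/'+n+'.npz'))
E
python3 - <<'E'
from h import *
for n in ['top0','side0']:
    c=load(n);W=world(c)
    print(n,(c['depth']==0).mean())
    z=W[...,2]
    for nm,uvs in dict(top0=dict(bench=[(220,330),(100,100),(480,180),(330,240),(230,300)],plate=[(320,180),(275,155),(370,150),(370,200)],wheel=[(412,160)],tin=[(373,188)],stop=[(270,191)]),side0=dict(bench=[(250,250),(150,150)],plate=[(340,200),(300,180)],wheel=[(450,270)]))[n].items():
        for u,v in uvs: print(nm,np.round(np.nanmedian(W[v-1:v+2,u-1:u+2].reshape(-1,3),0),4))
c=load('top0')
im=c['pixels'][130:290,180:480,::-1]
cv2.imwrite('pics/top0crop.png',cv2.resize(im,None,fx=2.66,fy=2.66,interpolation=cv2.INTER_CUBIC))
z=world(c)[...,2]
zz=np.clip(np.nan_to_num(z[130:290,180:480])/0.12*255,0,255).astype(np.uint8)
cv2.imwrite('pics/top0z.png',cv2.resize(cv2.applyColorMap(zz,cv2.COLORMAP_JET),None,fx=2.66,fy=2.66,interpolation=cv2.INTER_NEAREST))
E
```

```text
top0 0.00398046875
bench [2.092e-01 2.854e-01 1.000e-04]
bench [0.9168 0.6941 0.0024]
bench [ 6.345e-01 -4.964e-01  2.000e-04]
bench [ 0.4588 -0.0317 -0.0011]
bench [0.2912 0.2595 0.0003]
plate [ 0.6299 -0.0047  0.0503]
plate [0.7086 0.1276 0.0497]
plate [ 0.7205 -0.1555  0.05  ]
plate [ 0.5675 -0.1484  0.0509]
wheel [ 0.6959 -0.2861  0.0203]
tin [ 0.5967 -0.1545  0.0776]
stop [0.584  0.1332 0.1151]
side0 0.004078125
bench [0.3752 0.0168 0.0011]
bench [0.3146 0.5021 0.0014]
plate [ 0.6162 -0.0239  0.0503]
plate [0.5756 0.0906 0.0511]
wheel [ 0.7    -0.312   0.0209]
```

View pics/top0crop.png

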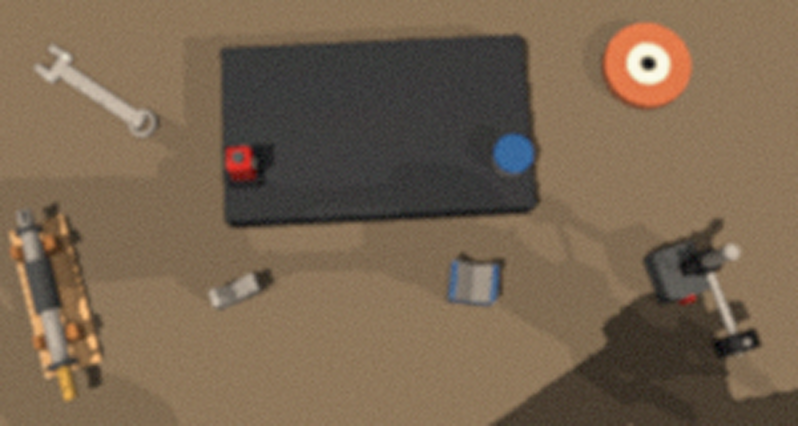

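View pics/top0z.png

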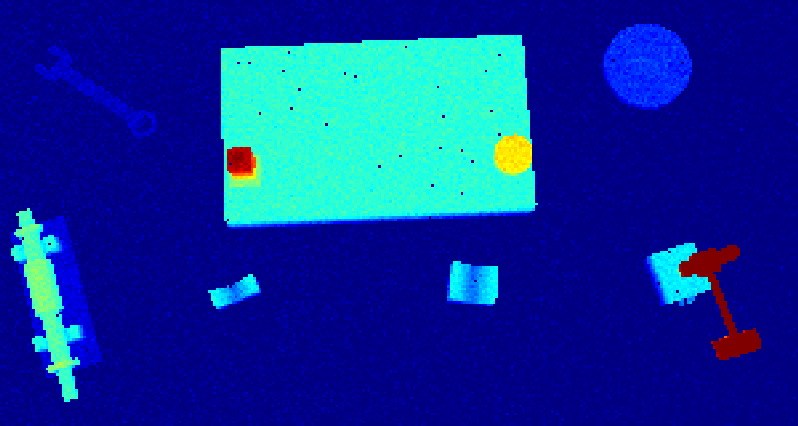

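```bash
cat > m.py <<'E'
from h import *
def rect(P): 
    r=cv2.minAreaRect((P*1000).astype(np.float32)); return np.round(r[0],1),np.round(r[1],1),round(r[2],1)
def pts(W,lo,hi,x,y):
    m=(W[...,2]>lo)&(W[...,2]<hi)&(W[...,0]>x[0])&(W[...,0]<x[1])&(W[...,1]>y[0])&(W[...,1]<y[1])
    return W[m][:, :3],m
E
python3 - <<'E'
from m import *
for n in ['top0','side0']:
    W=world(load(n)); print(n)
    P,_=pts(W,.044,.056,(.5,.8),(-.22,.2)); print('plate',rect(P[:,:2]),len(P))
    P,_=pts(W,.105,.125,(.5,.7),(.08,.2)); print('stop',rect(P[:,:2]),P.mean(0))
    P,_=pts(W,.07,.085,(.5,.7),(-.2,-.1)); print('tin',rect(P[:,:2]))
    P,_=pts(W,.03,.055,(.4,.5),(.07,.2)); print('vn',rect(P[:,:2]),len(P),P[:,2].max())
    P,_=pts(W,.02,.055,(.38,.5),(-.15,-.06)); print('vw',rect(P[:,:2]),len(P),P[:,2].max())
    P,_=pts(W,.035,.05,(.38,.6),(-.5,-.28)); print('gbase',rect(P[:,:2]),len(P))
    P,_=pts(W,.18,.21,(.3,.6),(-.5,-.25)); print('gposttop',P.mean(0),len(P),P[:,2].max())
    P,_=pts(W,.09,.17,(.3,.6),(-.5,-.25)); print('garm',rect(P[:,:2]),len(P))
    P,_=pts(W,.05,.07,(.25,.6),(.2,.45)); print('body',rect(P[:,:2]),P.mean(0))
    P,_=pts(W,.046,.07,(.25,.6),(.2,.45)); print('spindle',rect(P[:,:2]),P.mean(0),cv2.fitLine(P[:,:2].astype(np.float32),cv2.DIST_HUBER,0,.001,.001).ravel())
    P,_=pts(W,.006,.014,(.25,.6),(.2,.45)); print('board',rect(P[:,:2]))
c=load('top0')
def up(u,v,w,h,k,nm): cv2.imwrite('pics/'+nm+'.png',cv2.resize(c['pixels'][v:v+h,u:u+w,::-1],None,fx=k,fy=k,interpolation=cv2.INTER_CUBIC))
up(180,200,50,85,7,'spc')
E
```

```text
top0
plate (array([639.2,  -7.1]), array([200.5, 339.9]), 2.0) 7205
stop (array([589.7, 136.3]), array([24.8, 22.5]), 1.7) [0.58882741 0.13587771 0.11454319]
tin (array([ 599.4, -153.4]), array([37.6, 40. ]), 84.6)
vn (array([460.4, 148.5]), array([19.2, 49.7]), 20.5) 106 0.0503736372887007
vw (array([ 465.6, -109.2]), array([50.7, 40.3]), 82.0) 262 0.05052651319693813
gbase (array([ 470.5, -333.8]), array([61. , 48.5]), 17.6) 273
gposttop [ 0.47338424 -0.33338874  0.19200056] 35 0.19596673613280846
garm (array([ 432.7, -343.4]), array([107.3,  41.7]), 19.1) 336
body (array([449.6, 346.8]), array([209. ,  44.4]), 16.3) [0.45434584 0.34659209 0.05569034]
spindle (array([449.7, 346.2]), array([209. ,  46.3]), 16.8) [0.45262639 0.34563769 0.0543998 ] [0.95839536 0.28544408 0.4526264  0.34563768]
board (array([410.2, 327. ]), array([246.5, 317.4]), 89.0)
side0
plate (array([640.7,  -8.9]), array([201.5, 341.2]), 1.8) 7756
stop (array([590. , 133.5]), array([23.2, 24.6]), 3.2) [0.58903346 0.13081173 0.11342142]
tin (array([ 600.1, -155.5]), array([41. , 40.8]), 4.0)
vn (array([462.5, 147.5]), array([19.7, 52.1]), 21.0) 148 0.04780658695052331
vw (array([ 467.3, -111.4]), array([51.1, 41. ]), 83.5) 490 0.04806968902438036
gbase (array([ 472.7, -335.9]), array([61.5, 48.1]), 16.9) 540
gposttop [ 0.47305228 -0.33631659  0.19159874] 91 0.19629490268096272
garm (array([ 433.4, -346.3]), array([106.8,  43.6]), 19.4) 950
body (array([453.1, 342.5]), array([207. ,  36.6]), 19.8) [0.45271508 0.34156255 0.05537227]
spindle (array([451.6, 344.2]), array([208.9,  46.3]), 17.3) [0.45155701 0.3408947  0.05351382] [0.9614215  0.2750795  0.45242807 0.34005284]
board (array([417.9, 331.3]), array([269. ,  59.4]), 14.9)
```

View pics/spc.png

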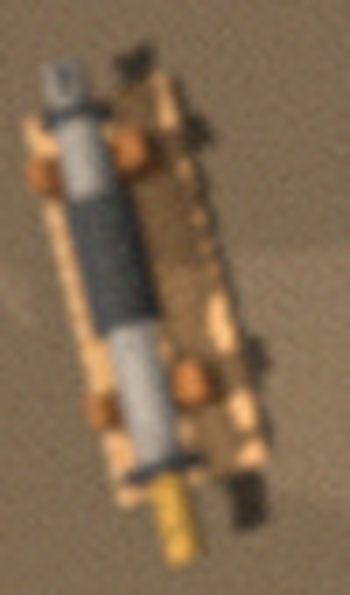

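```bash
cat >> h.py <<'E'
def goto(x,y,z,phi):
    "shift (tool mm) and turn (deg) to reach world TCP mm x,y,z with tool-x heading phi deg"
    s=bot.read_state(); M=R.from_rotvec(s['tcp_rot']).as_matrix()
    d=np.array([x,y,z])-s['tool_pos']*1000
    p0=np.degrees(np.arctan2(M[1,0],M[0,0]))
    t=(p0-phi+180)%360-180
    print('now',np.round(s['tool_pos']*1000,1),'phi',round(p0,2),'t',round(s['time'],2),'F',np.round(s['wrist_force'],1),'w',round(s['width'],3),'tilt',np.round(M[:,2],4))
    print('-> shift',np.round(d@M,1),'turn',round(t,2),'q',np.round(s['q'],2))
E
python3 -c "
from h import *
goto(466.6,-110.2,160,-7.5)
goto(466.6,-110.2,230,-7.5)"
```

```text
now [ 178.5 -650.4  230.3] phi 15.34 t 0.15 F [ 0.7 -0.7 -0. ] w 0.999 tilt [-4.0e-04  1.7e-03 -1.0e+00]
-> shift [ 420.8 -444.6   71.1] turn 22.84 q [-1.34  0.26  1.61  0.    1.27 -0.04]
now [ 178.5 -650.4  230.3] phi 15.34 t 0.15 F [ 0.7 -0.7 -0. ] w 0.999 tilt [-4.0e-04  1.7e-03 -1.0e+00]
-> shift [ 420.8 -444.7    1.1] turn 22.84 q [-1.34  0.26  1.61  0.    1.27 -0.04]
```

{"api": "move_arm", "payload": {
  "steps": [
    [421,-445,-5,23,100],
    [421,-445,-5,23,100],
    [421,-445,-5,23,100],
    [421,-445,-5,23,100],
    [421,-445,-5,23,100],
    [421,-445,-5,23,100],
    [421,-445,-5,23,100],
    [421,-445,-5,23,100],
    [421,-445,-5,23,100],
    [421,-445,-5,23,100],
    [421,-445,-5,23,100],
    [421,-445,30,23,100],
    [421,-445,71,23,100],
    [421,-445,71,23,100],
    [421,-445,71,23,100],
    [421,-445,71,23,100]
  ]
}}

```text
time: 1.75
tool_pos: [0.4675, -0.1114, 0.1616]
tcp_rot: [3.134, -0.211, 0.003]
wrist_force: [0.7, -0.5, 0.4]
width: 1.0
```

```bash
python3 - <<'E'
from m import *
c=grab('wrist','w1'); W=world(c)
P,_=pts(W,.025,.055,(.40,.53),(-.16,-.06)); print('vw',rect(P[:,:2]),len(P),np.percentile(P[:,2],95))
goto(466.6,-110.2,12,-7.5)
E
```

```text
vw (array([ 468., -110.]), array([50.1, 41. ]), 83.4) 3406 0.04640145965617179
now [ 468.  -111.7  162.3] phi -7.73 t 1.8 F [ 1.3 -1.   0.4] w 0.998 tilt [ 0.003  -0.0012 -1.    ]
-> shift [ -2.   -1.5 150.3] turn -0.23 q [-0.29 -0.05  2.08 -0.    1.11  1.42]
```

View pics/w1.png

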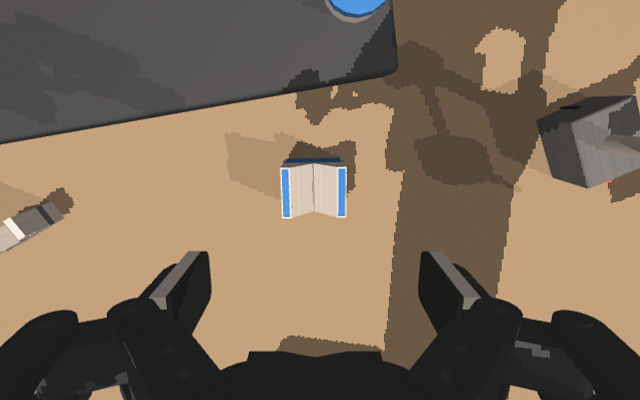

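{"api": "move_arm", "payload": {
  "newtons": 60,
  "steps": [
    [-0.5,-1.3,50,-0.8,100],
    [-0.5,-1.3,90,-0.8,100],
    [-0.5,-1.3,120,-0.8,100],
    [-0.5,-1.3,140,-0.8,100],
    [-0.5,-1.3,150,-0.8,100],
    [-0.5,-1.3,150,-0.8,100],
    [-0.5,-1.3,150,-0.8,0],
    [-0.5,-1.3,150,-0.8,0],
    [-0.5,-1.3,150,-0.8,0],
    [-0.5,-1.3,150,-0.8,0],
    [-0.5,-1.3,150,-0.8,0],
    [-0.5,-1.3,150,-0.8,0]
  ]
}}

```text
time: 3.0
tool_pos: [0.4684, -0.1099, 0.0122]
tcp_rot: [3.135, -0.187, 0.006]
wrist_force: [-0.3, -2.9, 5.6]
width: 0.577
```

```bash
python3 - <<'E'
from m import *
goto(595.6,-25.5,62,91.9)
E
```

```text
now [ 468.4 -109.9   12.2] phi -6.84 t 3.0 F [-0.3 -2.9  5.6] w 0.577 tilt [ 0.0036 -0.0016 -1.    ]
-> shift [116.5 -98.9 -49.4] turn -98.74 q [-0.28  0.15  2.2  -0.    0.79  1.41]
```

{"api": "move_arm", "payload": {
  "steps": [
    [0,0,-40,0,0],
    [0,0,-90,0,0],
    [20,-20,-120,-8,0],
    [40,-40,-120,-16,0],
    [60,-60,-120,-24,0],
    [116.5,-99,-120,-99,0],
    [116.5,-99,-120,-99,0],
    [116.5,-99,-120,-99,0],
    [116.5,-99,-120,-99,0],
    [116.5,-99,-120,-99,0],
    [116.5,-99,-120,-99,0],
    [116.5,-99,-120,-99,0],
    [116.5,-99,-120,-99,0],
    [116.5,-99,-120,-99,0],
    [116.5,-99,-100,-99,0],
    [116.5,-99,-80,-99,0],
    [116.5,-99,-80,-99,0],
    [116.5,-99,-80,-99,0]
  ]
}}

```text
time: 4.8
tool_pos: [0.5929, -0.0245, 0.0896]
tcp_rot: [-2.178, -2.261, 0.002]
wrist_force: [0.3, 0.2, -5.0]
width: 0.577
```

```bash
python3 - <<'E'
from m import *
goto(595.6,-25.5,62,91.9)
for n in ['top','side','wrist']:
    c=grab(n,n+'2'); W=world(c)
    P,_=pts(W,.105,.125,(.56,.62),(.11,.16)); print(n,'stop',rect(P[:,:2]) if len(P)>4 else 0,len(P))
    P,_=pts(W,.05,.128,(.56,.63),(-.06,.0)); print('blk',rect(P[:,:2]) if len(P)>4 else 0,len(P))
    P,_=pts(W,.046,.054,(.5,.8),(-.2,.17)); print('plate',rect(P[:,:2]) if len(P)>4 else 0,len(P))
E
```

```text
now [592.9 -24.5  89.6] phi 92.15 t 4.8 F [ 0.3  0.2 -5. ] w 0.577 tilt [-2.4e-03  2.0e-04 -1.0e+00]
-> shift [-1.1  2.7 27.6] turn 0.25 q [-0.08  0.24  1.91  0.    0.99 -0.12]
top stop (array([589.6, 136. ]), array([22.2, 25.7]), 89.0) 80
blk (array([587.1, -29.6]), array([58.5, 26.3]), 86.5) 14
plate (array([638.7,  -7.1]), array([200.8, 339.4]), 1.8) 2852
side stop (array([590.6, 133.2]), array([23.4, 24.3]), 1.1) 86
blk (array([595. , -30.2]), array([69.6, 59.4]), 0.2) 749
plate (array([641.3,  -8.6]), array([202.3, 341.6]), 2.0) 5748
wrist stop 0 0
blk (array([595. , -22.6]), array([70. , 45.2]), 0.0) 20997
plate (array([641.7, -24.8]), array([200.3, 234.3]), 2.0) 99580
```

View pics/wrist2.png

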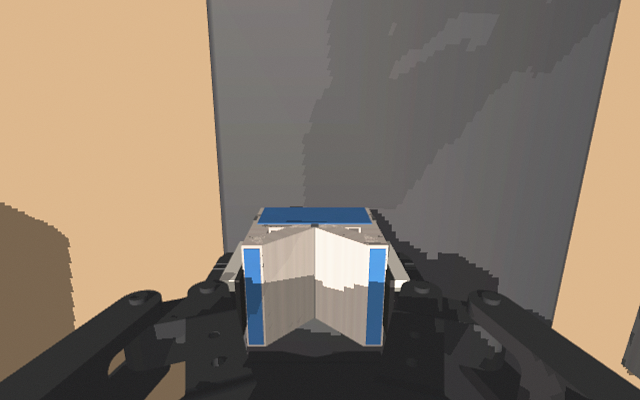

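View pics/top2.png

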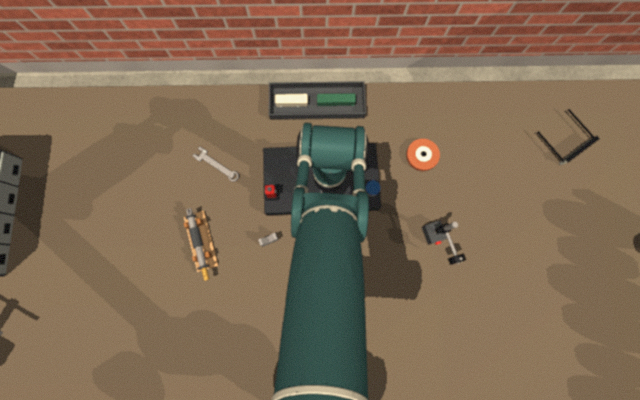

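```bash
python3 - <<'E'
from m import *
c=load('wrist2'); W=world(c)
rgb=c['pixels'].astype(int)
m=(rgb[...,2]>rgb[...,0]+40)&(W[...,2]>.117)
P=W[m]; print(rect(P[:,:2]),P[:,2].mean(),len(P))
m=(rgb[...,2]>rgb[...,0]+40)&(W[...,2]<.117)&(W[...,2]>.07)
P=W[m]; print(rect(P[:,:2]),P[:,2].min(),len(P))
P,_=pts(W,.046,.054,(.5,.8),(-.2,.17)); 
m=(W[...,2]>.046)&(W[...,2]<.054)
for y in (-.08,0,.03,.05): 
  Q=P[abs(P[:,1]-y)<.003]; print(y,Q[:,0].min(),Q[:,0].max())
E
```

```text
(array([594.4, -24.2]), array([49., 39.]), 1.9) 0.1249557760742973 2942
(array([593.6,  -3.3]), array([45.9,  1.7]), 1.5) 0.07964187391593694 1791
-0.08 0.5959731097105505 0.7428054094528449
0 0.5410660541183251 0.7399637740023735
0.03 0.540033455339978 0.7391886388876581
0.05 0.5391553112770651 0.7386623505744834
```

{"api": "move_arm", "payload": {
  "steps": [
    [-1.2,2.3,8,0,0],
    [-1.2,2.3,15,0,0],
    [-1.2,2.3,20,0,0],
    [-1.2,2.3,23,0,0],
    [-1.2,2.3,25,0,0],
    [-1.2,2.3,26,0,0],
    [-1.2,2.3,26.5,0,0],
    [-1.2,2.3,27,0,0],
    [-1.2,2.3,27,0,0]
  ]
}}

```text
time: 5.85
tool_pos: [0.5965, -0.0258, 0.0635]
tcp_rot: [2.179, 2.262, 0.0]
wrist_force: [0.1, -0.2, -4.5]
width: 0.575
```

{"api": "move_arm", "payload": {
  "steps": [
    [0,0,0.5,0,0],
    [0,0,1,0,0],
    [0,0,1,0,0]
  ]
}}

```text
time: 6.15
tool_pos: [0.5965, -0.0258, 0.0624]
tcp_rot: [2.179, 2.262, 0.0]
wrist_force: [0.3, -0.6, -4.6]
width: 0.571
```

{"api": "move_arm", "payload": {
  "steps": [
    [0,0,0.5,0,0],
    [0,0,1,0,0],
    [0,0,1,0,0]
  ]
}}

```text
time: 6.45
tool_pos: [0.5965, -0.0259, 0.0623]
tcp_rot: [2.179, 2.262, 0.0]
wrist_force: [-3.9, 0.3, 5.3]
width: 0.578
```

{"api": "move_arm", "payload": {
  "steps": [
    [0,0,0,0,100],
    [0,0,0,0,100],
    [0,0,0,0,100],
    [0,0,0,0,100],
    [0,0,-20,0,100],
    [0,0,-60,0,100],
    [0,0,-110,0,100],
    [0,0,-110,0,100]
  ]
}}

```text
time: 7.25
tool_pos: [0.6021, -0.0262, 0.18]
tcp_rot: [2.171, 2.254, 0.015]
wrist_force: [1.1, 0.3, 1.1]
width: 1.004
```

```bash
python3 - <<'E'
from m import *
c=grab('wrist','w3'); W=world(c)
rgb=c['pixels'].astype(int)
m=(rgb[...,2]>rgb[...,0]+40)&(W[...,2]>.088)&(W[...,2]<.105)
P=W[m]; print(rect(P[:,:2]),P[:,2].mean(),len(P))
P,_=pts(W,.046,.054,(.5,.8),(-.2,.17)); 
for y in (-.08,0,.03,.05,.1,.13): 
  Q=P[abs(P[:,1]-y)<.003]
  if len(Q): print(y,Q[:,0].min(),Q[:,0].max())
P,_=pts(W,.105,.125,(.56,.62),(.11,.16)); print('stop',rect(P[:,:2]) if len(P)>4 else 0,len(P))
goto(462.4,147.5,150,20.7)
E
```

```text
(array([596.5, -25.2]), array([48.7, 37.8]), 2.6) 0.09593047010289649 859
-0.08 0.5443583516065076 0.7424499995940775
0 0.5407658849565723 0.7397553362211171
0.03 0.5399981246636995 0.7395947623652591
0.05 0.5399421667887944 0.738234115755972
0.1 0.5379210564328326 0.7373700118683655
stop 0 0
now [600.2 -26.1 176.6] phi 92.14 t 7.3 F [-0.6  0.5 -0.2] w 1.001 tilt [ 1.020e-02 -8.000e-04 -9.999e-01]
-> shift [ 178.6 -131.4   25.1] turn 71.44 q [-0.08  0.16  1.83  0.    1.14 -0.12]
```

View pics/w3.png

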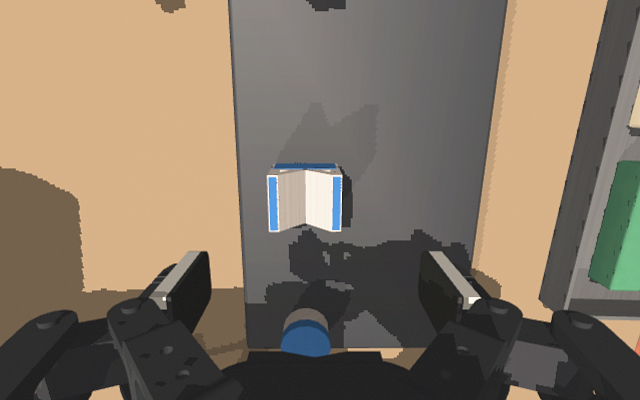

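{"api": "move_arm", "payload": {
  "steps": [
    [179,-131,0,72,100],
    [179,-131,0,72,100],
    [179,-131,0,72,100],
    [179,-131,0,72,100],
    [179,-131,0,72,100],
    [179,-131,15,72,100],
    [179,-131,25,72,100],
    [179,-131,25,72,100],
    [179,-131,25,72,100],
    [179,-131,25,72,100],
    [179,-131,25,72,100],
    [179,-131,25,72,100]
  ]
}}

```text
time: 8.5
tool_pos: [0.4585, 0.1481, 0.1458]
tcp_rot: [3.093, 0.551, -0.001]
wrist_force: [-0.5, -0.1, 0.2]
width: 1.001
```

```bash
python3 - <<'E'
from m import *
c=grab('wrist','w4'); W=world(c)
P,_=pts(W,.025,.055,(.40,.53),(.10,.2)); print('vn',rect(P[:,:2]),len(P),np.percentile(P[:,2],95))
goto(462.4,147.5,12,20.7)
E
```

```text
vn (array([462.9, 148.6]), array([18.7, 50. ]), 21.9) 1877 0.04604896992677032
now [458.6 148.1 146. ] phi 20.2 t 8.55 F [ 0.8 -0.  -0. ] w 1.0 tilt [-4.e-04 -1.e-04 -1.e+00]
-> shift [  3.4   1.9 134. ] turn -0.5 q [ 0.26 -0.03  2.1   0.    1.08  1.48]
```

View pics/w4.png

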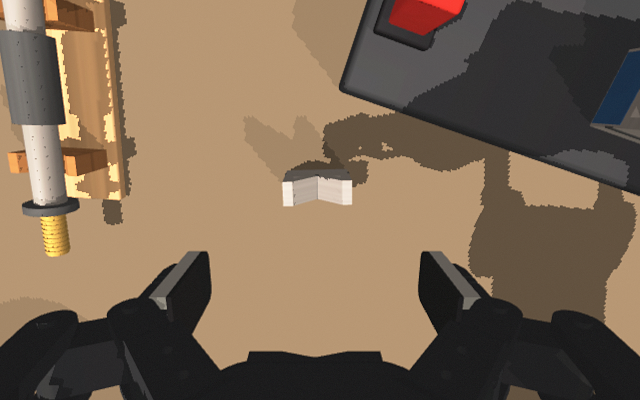

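{"api": "move_arm", "payload": {
  "newtons": 50,
  "steps": [
    [3.9,1.2,45,-1.2,100],
    [3.9,1.2,85,-1.2,100],
    [3.9,1.2,110,-1.2,100],
    [3.9,1.2,127,-1.2,100],
    [3.9,1.2,134,-1.2,100],
    [3.9,1.2,134,-1.2,100],
    [3.9,1.2,134,-1.2,0],
    [3.9,1.2,134,-1.2,0],
    [3.9,1.2,134,-1.2,0],
    [3.9,1.2,134,-1.2,0],
    [3.9,1.2,134,-1.2,0],
    [3.9,1.2,134,-1.2,0]
  ]
}}

```text
time: 9.75
tool_pos: [0.4644, 0.1488, 0.0139]
tcp_rot: [-3.087, -0.582, -0.005]
wrist_force: [-0.1, 0.2, 6.3]
width: 0.578
```

```bash
python3 - <<'E'
from m import *
goto(592.5,74.5,62,91.9)
E
```

```text
now [464.4 148.8  13.9] phi 21.35 t 9.75 F [-0.1  0.2  6.3] w 0.578 tilt [ 3.e-03  8.e-04 -1.e+00]
-> shift [ 92.4 115.9 -47.8] turn -70.55 q [0.26 0.16 2.18 0.   0.8  1.46]
```

{"api": "move_arm", "payload": {
  "steps": [
    [0,0,-40,0,0],
    [0,0,-90,0,0],
    [0,0,-130,0,0],
    [93,116,-130,-71,0],
    [93,116,-130,-71,0],
    [93,116,-130,-71,0],
    [93,116,-130,-71,0],
    [93,116,-130,-71,0],
    [93,116,-130,-71,0],
    [93,116,-130,-71,0],
    [93,116,-130,-71,0],
    [93,116,-130,-71,0],
    [93,116,-130,-71,0],
    [93,116,-100,-71,0],
    [93,116,-78,-71,0],
    [93,116,-78,-71,0],
    [93,116,-78,-71,0],
    [93,116,-78,-71,0]
  ]
}}

```text
time: 11.55
tool_pos: [0.5928, 0.0743, 0.0917]
tcp_rot: [2.175, 2.265, 0.003]
wrist_force: [0.5, -0.1, -2.1]
width: 0.577
```

```bash
python3 - <<'E'
from m import *
goto(592.5,74.5,62,91.9)
c=grab('wrist','w5'); W=world(c)
P,_=pts(W,.05,.07,(.56,.63),(.1,.2)); print('foot',rect(P[:,:2]) if len(P)>4 else 0,len(P))
P,_=pts(W,.105,.12,(.57,.61),(.1,.2)); print('stop',rect(P[:,:2]) if len(P)>4 else 0,len(P))
z=W[...,2]; P,m=pts(W,.116,.135,(.56,.63),(.04,.105)); print('blk',rect(P[:,:2]),P[:,2].max())
P,_=pts(W,.046,.054,(.5,.8),(-.2,.17)); 
for y in (.05,.1,.13): 
  Q=P[abs(P[:,1]-y)<.003]
  if len(Q): print(y,Q[:,0].min(),Q[:,0].max())
E
```

```text
now [592.8  74.3  91.7] phi 92.32 t 11.55 F [ 0.5 -0.1 -2.1] w 0.577 tilt [ 2.3e-03  2.0e-04 -1.0e+00]
-> shift [ 0.2 -0.3 29.7] turn 0.42 q [0.08 0.24 1.91 0.   0.99 0.04]
foot (array([595. , 130.5]), array([61., 70.]), 90.0) 8110
stop (array([591.4, 136. ]), array([24.3, 24. ]), 2.5) 4960
blk (array([595.4,  75.9]), array([69.7, 23.5]), 2.3) 0.1349897274370939
0.05 0.6526732139738786 0.7388811577136034
0.1 0.5376428553639394 0.7377634400303432
0.13 0.5364298574129696 0.7356037317751244
```

View pics/w5.png

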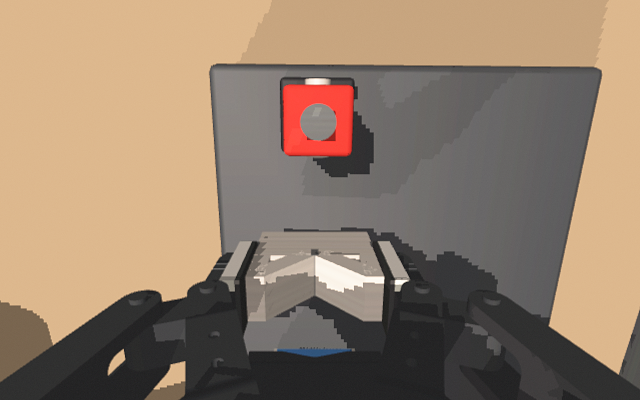

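```bash
python3 - <<'E'
from m import *
c=load('wrist5') if 0 else load('w5'); W=world(c)
for lo,hi in((.095,.128),(.122,.129)):
  for x in ((.571,.62),(.574,.58),(.606,.614)):
    P,m=pts(W,lo,hi,x,(.04,.105)); print(rect(P[:,:2]),P[:,1].min(),P[:,1].max(),len(P), np.percentile(P[:,2],[5,50,95]))
for v in range(225,360,6): print(v,np.round(W[v,255]*1000,1),np.round(W[v,315]*1000,1),c['pixels'][v,255])
E
```

```text
(array([595.5,  75.6]), array([50. , 23.1]), 2.7) 0.06352421189351015 0.0881845065406692 8663 [0.0993932  0.11486493 0.12383986]
(array([577. ,  73.2]), array([19.4,  6. ]), 90.0) 0.06352421189351015 0.08294848012971977 1216 [0.09973063 0.11962694 0.12343278]
(array([610. ,  74.7]), array([19.5,  8. ]), 89.9) 0.06490316185673412 0.08442432699713143 1649 [0.0998762  0.120623   0.12384248]
(array([595.5,  75.8]), array([49.7, 23. ]), 2.1) 0.06352421189351015 0.08812090729536909 1962 [0.12222864 0.12330197 0.12705275]
(array([575.6,  73.2]), array([19.4,  3.2]), 89.9) 0.06352421189351015 0.08288257579529873 261 [0.12207869 0.12291132 0.12386281]
(array([611.3,  74.6]), array([ 6. , 18.9]), 2.8) 0.06527959675529864 0.08420947786609292 619 [0.12218917 0.12317355 0.12419288]
225 [559.4  74.4  50.3] [593.   75.7  50.1] [129 125 123]
231 [559.3  70.7  50. ] [592.6  83.   79.2] [128 122 120]
237 [559.3  67.   49.9] [592.6  82.9  86.6] [128 124 122]
243 [567.5  84.7 100.1] [592.6  82.4  92.4] [29 28 26]
249 [567.7  82.5 101.4] [592.5  82.7  99.6] [43 41 39]
255 [568.5  82.2 106.4] [592.5  82.4
[... 325 characters left out ...]
5.9 123.1] [593.2  66.2 105. ] [136 126 116]
297 [571.2  73.4 122.9] [594.9  30.5  50.6] [132 122 112]
303 [571.2  71.1 123.2] [595.   26.8  51. ] [136 125 116]
309 [571.1  68.4 122.8] [595.2  23.2  51.9] [134 123 114]
315 [571.2  66.4 123.6] [595.4  18.6  51. ] [164 152 139]
321 [559.3  13.1  51. ] [595.6  13.5  49.6] [139 131 125]
327 [559.    8.   49.8] [595.7  10.1  50.8] [120 117 115]
333 [559.1   4.3  50.5] [595.9   5.8  50.6] [119 115 114]
339 [5.591e+02 1.000e-01 5.070e+01] [5.961e+02 4.000e-01 4.930e+01] [119 114 114]
345 [559.4  -3.1  52.1] [596.3  -3.1  50.3] [118 115 113]
351 [577.9  84.  164.1] [596.3  -4.3  54.2] [66 63 64]
357 [578.3  84.4 166.6] [592.2  85.2 166.9] [37 36 37]
```

{"api": "move_arm", "payload": {
  "steps": [
    [0.7,0.6,8,0.4,0],
    [0.7,0.6,15,0.4,0],
    [0.7,0.6,20,0.4,0],
    [0.7,0.6,24,0.4,0],
    [0.7,0.6,26,0.4,0],
    [0.7,0.6,27,0.4,0],
    [0.7,0.6,27.5,0.4,0],
    [0.7,0.6,28,0.4,0],
    [0.7,0.6,28,0.4,0]
  ]
}}

```text
time: 12.5
tool_pos: [0.5917, 0.0748, 0.0639]
tcp_rot: [-2.183, -2.258, 0.002]
wrist_force: [-6.2, -1.0, 9.9]
width: 0.578
```

{"api": "move_arm", "payload": {
  "steps": [
    [0.0,0,-0.3,0,0],
    [0,0,-0.3,0,100],
    [0,0,-0.3,0,100],
    [0,0,-0.3,0,100],
    [0,0,-0.3,0,100],
    [0,0,-20,0,100],
    [0,0,-60,0,100],
    [0,0,-110,0,100],
    [0,0,-120,0,100],
    [0,0,-120,0,100],
    [0,0,-120,0,100]
  ]
}}

```text
time: 13.6
tool_pos: [0.5916, 0.0749, 0.1812]
tcp_rot: [-2.183, -2.258, 0.002]
wrist_force: [-0.1, 0.1, -0.8]
width: 1.002
```

```bash
python3 - <<'E'
from m import *
c=grab('wrist','w6'); W=world(c)
P,_=pts(W,.105,.12,(.57,.61),(.1,.2)); print('stop',rect(P[:,:2]) if len(P)>4 else 0,len(P))
P,_=pts(W,.07,.105,(.56,.63),(.05,.1)); print('vn',rect(P[:,:2]) if len(P)>4 else 0,len(P),np.percentile(P[:,2],95))
P,_=pts(W,.07,.105,(.56,.63),(-.055,.0)); print('vw',rect(P[:,:2]) if len(P)>4 else 0,len(P))
goto(452.6,343,160,16.3)
E
```

```text
stop (array([591.4, 136.2]), array([23.9, 23.7]), 1.9) 1680
vn (array([592. ,  74.5]), array([50.3, 18.9]), 2.2) 2230 0.09595108119524842
vw (array([596.6, -24.4]), array([50.1, 41.8]), 2.5) 3755
now [590.8  74.8 180.1] phi 91.94 t 13.65 F [-0.3  0.6 -0.1] w 0.998 tilt [-3.4e-03 -3.0e-04 -1.0e+00]
-> shift [ 272.7 -129.    20.5] turn 75.64 q [0.08 0.15 1.83 0.   1.16 0.05]
```

View pics/w6.png

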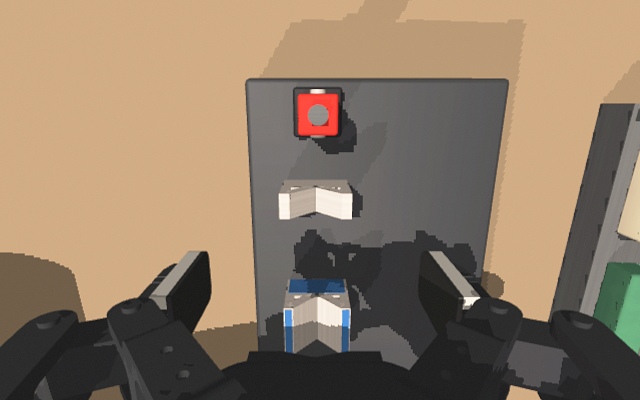

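{"api": "move_arm", "payload": {
  "steps": [
    [273,-129,0,76,100],
    [273,-129,0,76,100],
    [273,-129,0,76,100],
    [273,-129,0,76,100],
    [273,-129,0,76,100],
    [273,-129,0,76,100],
    [273,-129,20,76,100],
    [273,-129,20,76,100],
    [273,-129,20,76,100],
    [273,-129,20,76,100],
    [273,-129,20,76,100],
    [273,-129,20,76,100],
    [273,-129,20,76,100]
  ]
}}

```text
time: 14.95
tool_pos: [0.4536, 0.3429, 0.1612]
tcp_rot: [3.11, 0.436, -0.003]
wrist_force: [-0.1, 0.3, 0.3]
width: 1.001
```

```bash
python3 - <<'E'
from m import *
c=grab('top','top7'); W=world(c)
P,_=pts(W,.105,.125,(.5,.7),(.08,.2)); print('stop',rect(P[:,:2]),len(P))
P,_=pts(W,.07,.105,(.56,.63),(.05,.1)); print('vn',rect(P[:,:2]) if len(P)>4 else 0,len(P),P.mean(0))
P,_=pts(W,.07,.105,(.56,.63),(-.055,.0)); print('vw',rect(P[:,:2]) if len(P)>4 else 0,len(P),P.mean(0))
P,_=pts(W,.044,.056,(.5,.8),(-.22,.2)); print('plate',rect(P[:,:2]),len(P))
c=grab('side','side7'); W=world(c)
P,_=pts(W,.105,.125,(.5,.7),(.08,.2)); print('stop',rect(P[:,:2]),len(P))
P,_=pts(W,.07,.105,(.56,.63),(.05,.1)); print('vn',rect(P[:,:2]) if len(P)>4 else 0,len(P),P.mean(0))
P,_=pts(W,.07,.105,(.56,.63),(-.055,.0)); print('vw',rect(P[:,:2]) if len(P)>4 else 0,len(P),P.mean(0))
c=grab('wrist','w7'); W=world(c)
P,_=pts(W,.048,.07,(.3,.6),(.25,.45)); 
vx,vy,x0,y0=cv2.fitLine(P[:,:2].astype(np.float32),cv2.DIST_HUBER,0,.001,.001).ravel(); print('axis ang',np.degrees(np.arctan2(vy,vx)),x0,y0,len(P))
u=np.array([vx,vy]); n=np.array([-vy,vx])
# height profile along axis
s=(P[:,:2]-[x0,y0])@u; t=(P[:,:2]-[x0,y0])@n
for a in np.arange(s.min(),s.max(),.005):
    k=(s>=a)&(s<a+.005)
    if k.sum()>3: print(round(a*1000),k.sum(),np.round(1000*np.percentile(P[k,2],95),1),np.round(1000*np.median(t[k]),1),np.round(1000*np.ptp(t[k]),1))
goto(452.6,343,28,16.3)
E
```

```text
stop (array([589.7, 136.2]), array([24.8, 22.8]), 1.2) 82
vn (array([589.9,  74.3]), array([49.3, 17.8]), 2.0) 122 [0.58983738 0.07381447 0.08830342]
vw (array([594.7, -24.9]), array([50.3, 40.4]), 3.4) 281 [ 0.59411965 -0.02477184  0.0879504 ]
plate (array([639.3,  -7.4]), array([201.6, 340. ]), 2.0) 6759
stop (array([590.4, 133.7]), array([24.7, 23.1]), 89.3) 86
vn (array([592.7,  73.3]), array([53.1, 21.4]), 2.3) 217 [0.59127656 0.07007125 0.08535451]
vw (array([596.6, -26.8]), array([53.4, 42.3]), 2.6) 431 [ 0.59442667 -0.02990247  0.08624716]
axis ang 16.709642 0.46479034 0.35014218 8140
-118 74 53.3 0.3 14.3
-113 89 53.3 -0.2 14.2
-108 93 53.5 -0.3 14.1
-103 84 53.2 0.4 14.1
-98 103 53.3 0.3 14.0
-93 51 53.8 -0.5 14.0
-88 52 62.2 2.1 32.6
-83 376 62.3 -0.7 32.5
-78 170 58.9 0.1 28.9
-73 129 55.5 -0.0 18.5
-68 135 55.4 -0.1 18.4
-63 139 55.8 -0.2 18.4
-58 200 55.8 -0.2 45.2
-53 208 55.4 0.4 45.0
-48 211 55.5 -0.4 44.9
-43 149 55.8 0.3 38.3
-38 147 55.7 -0.5 17.9
-33 144 55.7 0.1 18.6
-28 120 55.7 0.1 18.5
-23 196 60.6 -0.1 28.3
-18 244 60.5 -0.1 28.2
-13 251 60.6 -0.2 28.0
-8 250 60.5 0.4 28.0
-3 253 60.6 -0.4 27.7
2 253 60.7 0.2 28.4
7 267 60.6 0.1 28.3
12 266 60.6 0.1 28.2
17 271 60.6 0.0 28.0
22 272 60.6 -0.4 27.8
27 290 60.3 -0.1 28.4
32 237 60.1 -0.2 28.3
37 195 55.9 0.4 18.1
42 268 55.6 0.3 45.2
47 281 55.5 -0.5 45.0
52 299 55.8 0.2 45.6
57 184 55.7 0.0 18.4
62 258 60.1 -0.1 28.0
67 301 60.6 -0.1 27.9
72 149 53.9 -0.2 14.0
77 165 54.3 -0.2 14.6
82 167 54.5 -0.3 14.5
87 149 54.3 0.2 14.4
now [454.  343.3 162.1] phi 15.95 t 15.1 F [ 0.1 -0.7 -0.1] w 0.999 tilt [-3.e-04 -2.e-04 -1.e+00]
-> shift [-1.400e+00 -1.000e-01  1.341e+02] turn -0.35 q [0.6  0.12 1.91 0.   1.12 1.9 ]
```

View pics/w7.png

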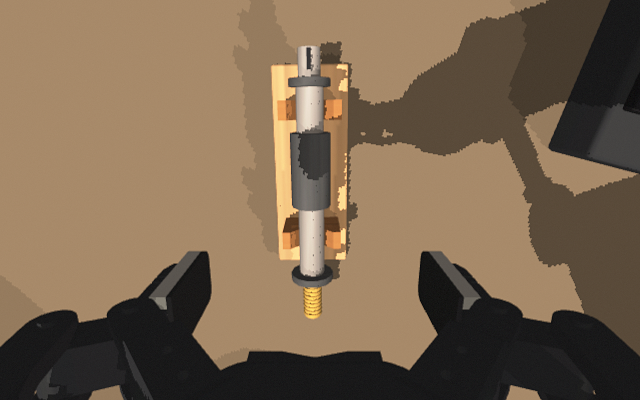

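{"api": "move_arm", "payload": {
  "newtons": 80,
  "steps": [
    [18,-3.4,30,-0.8,100],
    [18,-3.4,70,-0.8,100],
    [18,-3.4,100,-0.8,100],
    [18,-3.4,120,-0.8,100],
    [18,-3.4,130,-0.8,100],
    [18,-3.4,134.5,-0.8,100],
    [18,-3.4,134.5,-0.8,100]
  ]
}}

```text
time: 15.8
tool_pos: [0.4707, 0.3518, 0.028]
tcp_rot: [-3.108, -0.457, -0.0]
wrist_force: [-1.1, 0.4, 0.0]
width: 1.0
```

```bash
python3 - <<'E'
from m import *
goto(470.1,351.7,27,16.7)
c=grab('wrist','w8')
E
```

```text
now [470.7 351.8  28. ] phi 16.74 t 15.8 F [-1.1  0.4  0. ] w 1.0 tilt [ 3.e-04  2.e-04 -1.e+00]
-> shift [-0.6 -0.1  1. ] turn 0.04 q [0.6  0.3  1.96 0.   0.87 1.88]
```

View pics/w8.png

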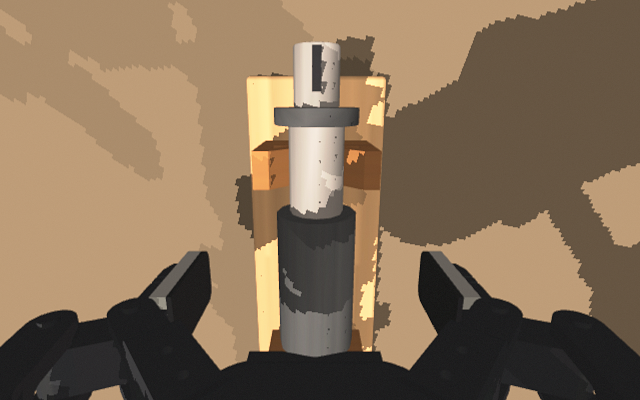

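{"api": "move_arm", "payload": {
  "steps": [
    [0,0,0,0,0],
    [0,0,0,0,0],
    [0,0,0,0,0],
    [0,0,0,0,0],
    [0,0,0,0,0],
    [0,0,0,0,0],
    [0,0,0,0,0],
    [0,0,0,0,0]
  ]
}}

```text
time: 16.65
tool_pos: [0.4711, 0.3514, 0.0288]
tcp_rot: [3.108, 0.458, 0.002]
wrist_force: [-0.3, -2.2, 5.5]
width: 0.331
```

```bash
python3 - <<'E'
from m import *
goto(593.9,30.4,74,91.9)
E
```

```text
now [471.1 351.4  28.8] phi 16.76 t 16.65 F [-0.3 -2.2  5.5] w 0.331 tilt [ 1.1e-03 -3.0e-04 -1.0e+00]
-> shift [ 25.1 342.8 -45. ] turn -75.14 q [ 0.6   0.3   1.96 -0.    0.87  1.88]
```

{"api": "move_arm", "payload": {
  "steps": [
    [0,0,-5,0,0],
    [0,0,-20,0,0],
    [0,0,-50,0,0],
    [0,0,-90,0,0],
    [0,0,-125,0,0],
    [0,20,-130,0,0],
    [2,50,-130,-6,0],
    [5,85,-130,-14,0],
    [8,120,-130,-22,0],
    [11,155,-130,-30,0],
    [14,190,-130,-38,0],
    [17,225,-130,-46,0],
    [20,260,-130,-54,0],
    [23,295,-130,-62,0],
    [25,325,-130,-69,0],
    [25,340,-130,-74,0],
    [25,343,-130,-75.3,0],
    [25,343,-130,-75.3,0]
  ]
}}

```text
time: 18.45
tool_pos: [0.5925, 0.0303, 0.1574]
tcp_rot: [-2.183, -2.257, 0.001]
wrist_force: [0.1, -0.2, -5.8]
width: 0.326
```

{"api": "move_arm", "payload": {
  "steps": [
    [0,0,10,0,0],
    [0,0,25,0,0],
    [0,0,40,0,0],
    [0,0,43,0,0],
    [0,0,43,0,0],
    [0,0,43,0,0]
  ]
}}

```text
time: 19.05
tool_pos: [0.5933, 0.0306, 0.1147]
tcp_rot: [-2.181, -2.261, 0.0]
wrist_force: [-0.9, 0.5, -5.8]
width: 0.326
```

```bash
python3 - <<'E'
from m import *
goto(593.9,30.4,75,91.9)
for n in ['wrist','side','top']:
  c=grab(n,n+'9'); W=world(c)
  P,_=pts(W,.108,.12,(.57,.61),(.12,.2)); print('stop',rect(P[:,:2]) if len(P)>4 else 0,len(P))
  P,_=pts(W,.128,.155,(.57,.62),(-.12,.14)); print('sp',rect(P[:,:2]) if len(P)>4 else 0,len(P))
  if len(P)<5: continue
  vx,vy,x0,y0=cv2.fitLine(P[:,:2].astype(np.float32),cv2.DIST_HUBER,0,.001,.001).ravel(); print(np.degrees(np.arctan2(vy,vx)),x0,y0, P[:,1].min(),P[:,1].max())
  for y in np.arange(-.1,.14,.01):
    k=abs(P[:,1]-y)<.005
    if k.sum()>3: print(round(y*1000),k.sum(),np.round(1000*np.percentile(P[k,2],90),1),np.round(1000*np.median(P[k,0]),1),np.round(1000*np.ptp(P[k,0]),1))
E
```

```text
now [593.3  30.6 114.7] phi 92.05 t 19.05 F [-0.9  0.5 -5.8] w 0.326 tilt [-0.  0. -1.]
-> shift [-0.2  0.6 39.7] turn 0.15 q [ 0.01  0.21  1.89  0.    1.04 -0.03]
stop (array([591.6, 129.4]), array([24. , 11.2]), 2.0) 2202
sp (array([590.1,  58.4]), array([ 48.9, 115.9]), 14.0) 22381
-87.67942 0.5925019 0.057829212 0.002415939566417627 0.11696802402635191
0 86 143.4 584.8 29.3
10 1525 146.0 593.8 29.8
20 1847 146.8 593.4 32.6
30 2271 152.7 593.1 31.5
40 3802 152.4 594.7 50.0
50 2023 146.2 592.5 30.0
60 2194 145.6 592.2 29.4
70 1487 141.5 591.8 20.0
80 1586 141.5 591.5 20.1
90 2041 146.1 590.9 30.0
100 1705 145.4 591.0 30.0
110 1557 140.3 590.5 16.3
120 257 140.1 590.6 15.8
stop (array([587.2, 137.9]), array([28.7, 17.2]), 38.3) 37
sp (array([593.8,  10.3]), array([209.3,  48.9]), 83.9) 607
-88.34218 0.5930938 -0.027017668 -0.09476271968070221 0.11587143901463243
-90 36 138.2 594.9 14.3
-80 27 138.6 594.7 15.2
-70 29 139.1 594.3 15.7
-60 80 147.4 592.5 31.1
-50 21 142.5 590.3 18.8
-40 35 141.8 591.3 18.0
-30 31 141.8 590.7 15.9
-20 33 142.2 590.1 17.0
-10 31 142.1 590.4 18.9
0 58 144.5 590.2 29.2
10 45 146.3 588.9 26.2
20 102 148.8 586.3 49.3
30 36 152.0 603.7 33.6
40 19 154.0 607.2 13.0
70 6 141.7 585.5 4.1
80 4 143.8 590.1 2.2
110 10 140.9 588.3 10.4
stop (array([593.8, 145.5]), array([9.1, 2.6]), 2.5) 8
sp (array([593.2,   8.6]), array([ 31.3, 202. ]), 1.3) 322
-87.25817 0.5887572 0.017913627 -0.0923904466389199 0.10942067220165959
-90 16 140.5 594.8 13.5
-80 19 138.9 594.8 11.1
-70 20 140.0 594.3 12.1
-60 27 149.0 590.1 28.1
-50 18 147.5 596.5 28.0
-20 14 142.7 591.6 17.0
-10 28 142.6 592.2 17.0
0 24 143.4 588.9 22.2
10 13 144.7 581.9 10.7
50 6 142.8 579.8 4.6
60 16 144.3 583.1 11.8
70 27 142.4 587.7 15.5
80 26 142.7 588.0 15.7
90 32 147.4 586.8 25.8
100 26 142.8 586.2 25.9
110 9 140.7 585.8 13.3
```

View pics/wrist9.png

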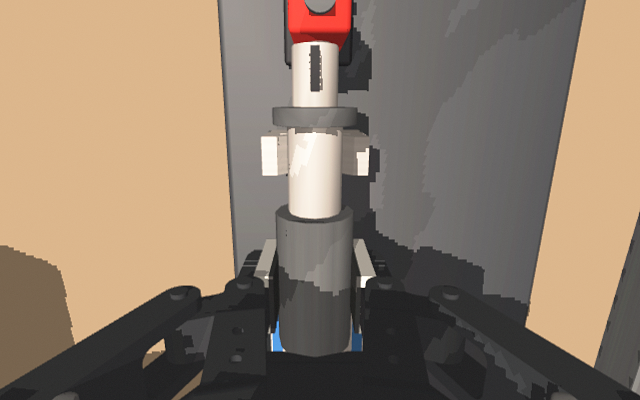

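View pics/side9.png

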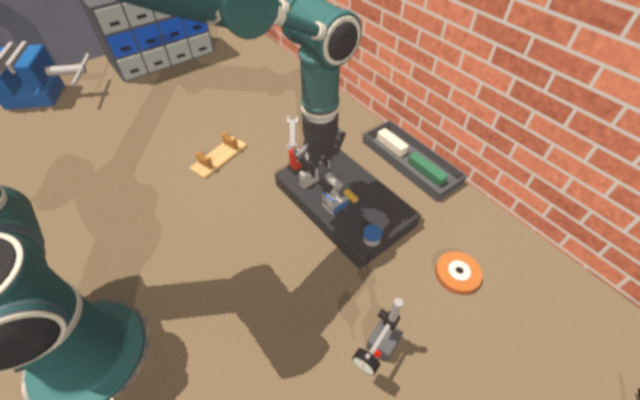

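{"api": "move_arm", "payload": {
  "steps": [
    [0,0.9,10,0,0],
    [0,0.9,20,0,0],
    [0,0.9,28,0,0],
    [0,0.9,33,0,0],
    [0,0.9,36,0,0],
    [0,0.9,37,0,0],
    [0,0.9,38,0,0],
    [0,0.9,38.5,0,0],
    [0,0.9,38.5,0,0]
  ]
}}

```text
time: 20.1
tool_pos: [0.5944, 0.0304, 0.0766]
tcp_rot: [2.181, 2.26, 0.001]
wrist_force: [0.2, 0.6, -6.5]
width: 0.323
```

{"api": "move_arm", "payload": {
  "steps": [
    [0,0,0.5,0,0],
    [0,0,1,0,0],
    [0,0,1,0,0]
  ]
}}

```text
time: 20.4
tool_pos: [0.5943, 0.0304, 0.0756]
tcp_rot: [2.181, 2.261, 0.001]
wrist_force: [-0.6, 0.1, -5.3]
width: 0.326
```

```bash
python3 -c "
from h import *
s=bot.read_state();print(s['wrist_force'],s['torque'],s['tool_pos'])"
```

```text
[-0.61540506  0.09357159 -5.28590457] [0.05391971 0.07403498 0.09291209] [0.59434196 0.03041284 0.07561575]
```

{"api": "move_arm", "payload": {
  "steps": [
    [0,0,0.4,0,0],
    [0,0,0.8,0,0],
    [0,0,0.8,0,0]
  ]
}}

```text
time: 20.7
tool_pos: [0.5945, 0.0304, 0.0754]
tcp_rot: [2.181, 2.26, 0.001]
wrist_force: [-2.1, -0.6, 1.2]
width: 0.326
```

{"api": "move_arm", "payload": {
  "steps": [
    [0,0,0.3,0,0],
    [0,0,0.3,0,36],
    [0,0,0.3,0,45],
    [0,0,0.3,0,70],
    [0,0,0.3,0,100],
    [0,0,0.3,0,100],
    [0,0,0.3,0,100],
    [0,0,0.3,0,100]
  ]
}}

```text
time: 21.5
tool_pos: [0.5941, 0.0304, 0.0741]
tcp_rot: [2.181, 2.261, 0.0]
wrist_force: [0.4, -0.0, -0.7]
width: 0.997
```

{"api": "move_arm", "payload": {
  "steps": [
    [0,0,-10,0,100],
    [0,0,-40,0,100],
    [0,0,-80,0,100],
    [0,0,-125,0,100],
    [0,0,-130,0,100],
    [0,0,-130,0,100],
    [0,0,-130,0,100]
  ]
}}

```text
time: 22.2
tool_pos: [0.5934, 0.0304, 0.2035]
tcp_rot: [-2.181, -2.26, 0.001]
wrist_force: [0.3, -0.0, -0.1]
width: 0.999
```

```bash
cat > chk.py <<'E'
from m import *
import sys
c=grab('wrist',sys.argv[1]); W=world(c)
P,_=pts(W,.105,.12,(.57,.61),(.12,.2)); print('stop',rect(P[:,:2]) if len(P)>4 else 0,len(P))
P,_=pts(W,.096,.115,(.57,.62),(-.12,.122))
vx,vy,x0,y0=cv2.fitLine(P[:,:2].astype(np.float32),cv2.DIST_HUBER,0,.001,.001).ravel(); print('axis',np.degrees(np.arctan2(vy,vx)),x0,y0, P[:,1].min(),P[:,1].max())
for y in np.arange(-.1,.13,.005):
    k=abs(P[:,1]-y)<.0025
    if k.sum()>3: print(round(y*1000),k.sum(),np.round(1000*np.percentile(P[k,2],90),1),np.round(1000*np.median(P[k,0]),1),np.round(1000*np.ptp(P[k,0]),1))
P,_=pts(W,.084,.0965,(.56,.63),(.04,.11)); P=P[abs(P[:,0]-.593)>.0165];print('vn',rect(P[:,:2]),len(P))
P,_=pts(W,.084,.0965,(.56,.63),(-.06,.01)); P=P[abs(P[:,0]-.595)>.0165];print('vw',rect(P[:,:2]),len(P))
goto(474,-334,260,108)
E
python3 chk.py w10
```

```text
stop (array([591.5, 136. ]), array([23.7, 24.2]), 1.7) 1647
axis -87.56821 0.5943442 0.02328832 -0.09314570991590591 0.12198604755700297
-90 64 99.5 599.6 11.8
-85 75 99.4 599.4 11.8
-80 79 99.2 599.2 13.1
-75 72 99.6 598.2 13.2
-70 84 99.5 598.9 12.4
-65 32 99.1 598.7 10.6
-60 50 108.2 594.8 29.8
-55 368 108.3 596.6 31.6
-50 167 104.5 600.5 23.5
-45 141 101.6 597.1 46.4
-40 160 101.5 596.1 47.1
-35 176 101.4 596.7 47.8
-30 169 101.8 597.3 47.5
-25 177 101.4 595.7 47.2
-20 169 101.5 596.2 47.0
-15 180 101.5 596.1 46.9
-10 186 101.4 595.4 48.8
-5 154 101.7 596.0 47.2
0 101 101.7 596.2 20.7
5 198 106.4 594.5 27.5
10 237 106.4 595.0 27.4
15 233 106.5 595.0 27.2
20 245 106.3 594.7 28.0
25 239 106.6 593.9 27.8
30 256 106.5 594.3 27.7
35 250 106.4 593.8 27.5
40 262 106.5 593.3 27.3
45 257 106.5 593.8 27.1
50 268 106.6 593.3 27.9
55 264 106.5 592.7 27.7
60 238 105.6 593.9 26.7
65 184 101.5 592.3 44.5
70 195 101.6 592.2 45.8
75 205 101.5 592.0 46.3
80 207 101.5 592.5 45.2
85 191 101.7 592.3 33.3
90 216 105.8 590.8 27.9
95 282 106.6 591.6 28.0
100 136 99.7 590.5 13.1
105 132 100.2 590.9 13.1
110 140 100.0 590.7 13.1
115 127 100.2 590.0 13.0
120 10 96.9 591.0 5.4
vn (array([591.8,  81. ]), array([50.2, 30.8]), 2.0) 602
vw (array([596.8, -31. ]), array([50.1, 53.3]), 2.3) 1009
now [592.8  30.4 202.5] phi 92.04 t 22.25 F [-0.6  0.2 -0.3] w 0.997 tilt [-0.003 -0.    -1.   ]
-> shift [-359.9 -131.9  -57.1] turn -15.96 q [ 0.01  0.13  1.81  0.    1.2  -0.03]
```

View pics/w10.png

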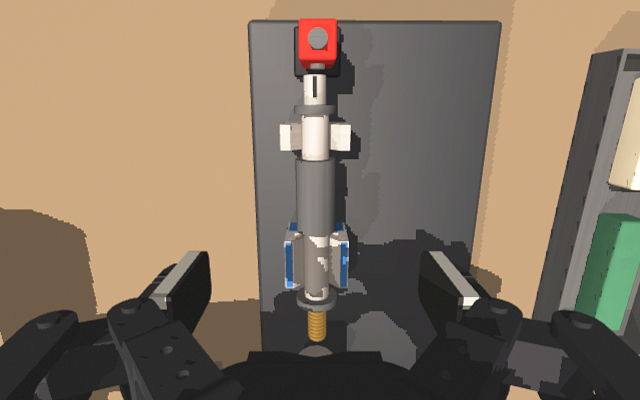

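{"api": "move_arm", "payload": {
  "steps": [
    [0,0,-40,0,100],
    [-300,-110,-58,-16,100],
    [-300,-110,-58,-16,100],
    [-300,-110,-58,-16,100],
    [-300,-110,-58,-16,100],
    [-300,-110,-58,-16,100],
    [-300,-110,-58,-16,100],
    [-300,-110,-58,-16,100],
    [-300,-110,-58,-16,100],
    [-300,-110,-58,-16,100],
    [-300,-110,-58,-16,100],
    [-300,-110,-58,-16,100]
  ]
}}

```text
time: 23.45
tool_pos: [0.4951, -0.2719, 0.2615]
tcp_rot: [-1.843, -2.543, -0.0]
wrist_force: [-0.6, 0.8, -0.4]
width: 0.998
```

```bash
python3 - <<'E'
from m import *
goto(474,-334,260,108)
for n in ['wrist','top']:
  c=grab(n,n+'11'); W=world(c)
  P,_=pts(W,.18,.21,(.4,.55),(-.4,-.27)); print('post',rect(P[:,:2]) if len(P)>4 else 0,len(P),P.mean(0))
  P,_=pts(W,.03,.06,(.4,.55),(-.42,-.27)); print('base',rect(P[:,:2]) if len(P)>4 else 0,len(P))
  P,_=pts(W,.10,.15,(.3,.55),(-.42,-.27)); print('arm',rect(P[:,:2]) if len(P)>4 else 0,len(P))
E
```

```text
now [ 495.1 -271.9  261.5] phi 108.15 t 23.45 F [-0.6  0.8 -0.4] w 0.998 tilt [-9.e-04  1.e-03 -1.e+00]
-> shift [-52.5 -39.4   1.4] turn 0.15 q [-0.55  0.04  1.81  0.    1.3  -0.86]
post (array([ 475. , -333.9]), array([13.9, 13.9]), 18.2) 501 [ 0.47498436 -0.33201099  0.1916881 ]
base (array([ 472.1, -335. ]), array([62.3, 48.6]), 16.8) 1805
arm (array([ 434.3, -342.3]), array([106.9,  39.9]), 18.8) 3179
post 0 0 [nan nan nan]
base (array([ 475.4, -333.3]), array([50.8, 50.4]), 17.6) 193
arm (array([ 472. , -316.2]), array([10.4, 23. ]), 42.9) 39<stdin>:5: RuntimeWarning: Mean of empty slice.
  ret = um.true_divide(
```

View pics/wrist11.png

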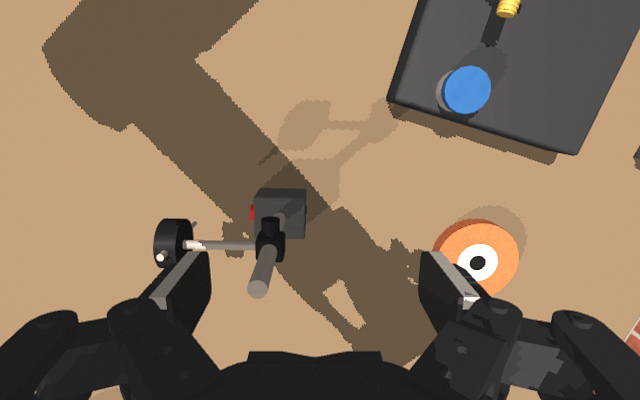

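View pics/top11.png

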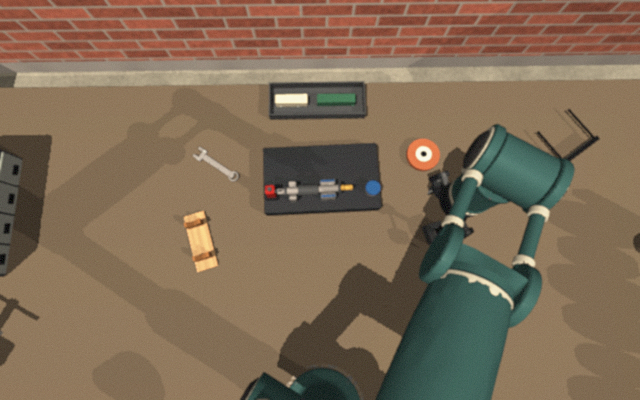

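{"api": "move_arm", "payload": {
  "newtons": 100,
  "steps": [
    [-40,-30,0,0.6,100],
    [-52.7,-38.4,0,0.6,80],
    [-52.7,-38.4,0,0.6,60],
    [-52.7,-38.4,20,0.6,60],
    [-52.7,-38.4,55,0.6,60],
    [-52.7,-38.4,85,0.6,60],
    [-52.7,-38.4,102,0.6,60],
    [-52.7,-38.4,109.5,0.6,60],
    [-52.7,-38.4,109.5,0.6,60]
  ]
}}

```text
time: 24.45
tool_pos: [0.4744, -0.334, 0.1516]
tcp_rot: [-1.857, -2.531, -0.001]
wrist_force: [-0.7, -0.4, -1.2]
width: 0.599
```

```bash
python3 - <<'E'
from m import *
goto(475,-334,152,107.5)
c=grab('wrist','w12')
c=grab('side','s12')
cv2.imwrite('pics/s12c.png',cv2.resize(c['pixels'][230:400,300:500,::-1],None,fx=3.5,fy=3.5,interpolation=cv2.INTER_CUBIC))
E
```

```text
now [ 474.4 -334.   151.6] phi 107.48 t 24.45 F [-0.7 -0.4 -1.2] w 0.599 tilt [-0.0017  0.0019 -1.    ]
-> shift [-0.2  0.6 -0.4] turn -0.02 q [-0.66  0.15  1.89  0.    1.1  -0.96]
```

View pics/w12.png

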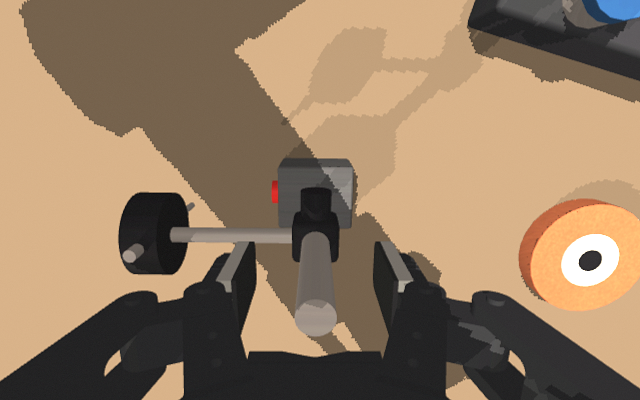

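View pics/s12c.png

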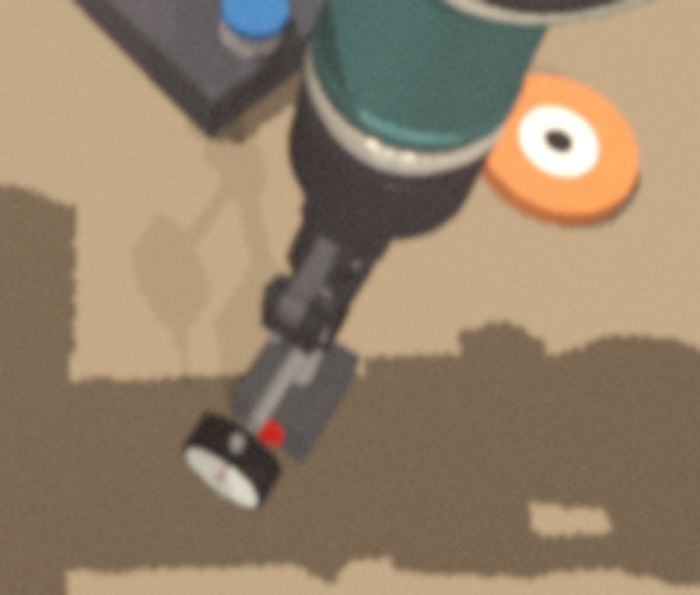

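{"api": "move_arm", "payload": {
  "newtons": 100,
  "steps": [
    [0,0,0,0,40],
    [0,0,0,0,30],
    [0,0,0,0,22],
    [0,0,0,0,18],
    [0,0,0,0,0],
    [0,0,0,0,0],
    [0,0,0,0,0],
    [0,0,0,0,0],
    [0,0,0,0,0]
  ]
}}

```text
time: 25.45
tool_pos: [0.4751, -0.3355, 0.1533]
tcp_rot: [1.858, 2.532, 0.0]
wrist_force: [-0.1, 0.9, 4.8]
width: 0.142
```

```bash
python3 - <<'E'
from m import *
goto(679.3,33.3,202,91.9)
c=grab('wrist','w13'); W=world(c)
P,_=pts(W,.036,.052,(.4,.55),(-.42,-.27)); print('base',rect(P[:,:2]) if len(P)>4 else 0,len(P))
E
```

```text
now [ 475.1 -335.5  153.3] phi 107.44 t 25.45 F [-0.1  0.9  4.8] w 0.142 tilt [ 1.e-03 -5.e-04 -1.e+00]
-> shift [290.6 305.4 -48.7] turn 15.54 q [-0.66  0.15  1.89  0.    1.1  -0.96]
base (array([ 474.9, -333.9]), array([56.1, 47.7]), 16.9) 3167
```

View pics/w13.png

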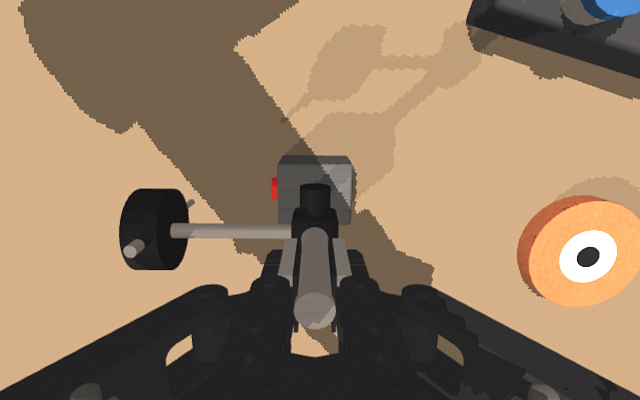

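{"api": "move_arm", "payload": {
  "steps": [
    [0,0,-3,0,0],
    [0,0,-10,0,0],
    [0,0,-30,0,0],
    [0,0,-60,0,0],
    [0,0,-95,0,0],
    [0,0,-120,0,0],
    [0,0,-130,0,0],
    [10,10,-130,0.5,0],
    [30,31,-130,1.5,0],
    [55,58,-130,3,0],
    [80,84,-130,4.5,0],
    [105,111,-130,6,0],
    [130,137,-130,7,0],
    [155,164,-130,8,0],
    [180,190,-130,9.5,0],
    [205,216,-130,11,0],
    [230,243,-130,12.5,0],
    [255,269,-130,14,0],
    [275,290,-130,15,0],
    [285,301,-130,15,0]
  ]
}}

```text
time: 27.5
tool_pos: [0.676, 0.0295, 0.2794]
tcp_rot: [-2.168, -2.267, 0.003]
wrist_force: [0.3, -0.8, -8.5]
width: 0.136
```

```bash
python3 - <<'E'
from m import *
goto(679.3,31.7,203.5,92.44)
E
```

```text
now [676.   29.5 279.4] phi 92.56 t 27.5 F [ 0.3 -0.8 -8.5] w 0.136 tilt [-0.0045  0.0013 -1.    ]
-> shift [ 1.9  3.7 75.9] turn 0.12 q [ 0.01  0.25  1.54  0.    1.36 -0.04]
```

{"api": "move_arm", "payload": {
  "steps": [
    [2,3.5,10,0,0],
    [2,3.5,30,0,0],
    [2,3.5,48,0,0],
    [2,3.5,56,0,0],
    [2,3.5,58,0,0],
    [2,3.5,58,0,0],
    [2,3.5,58,0,0]
  ]
}}

```text
time: 28.2
tool_pos: [0.6805, 0.0284, 0.2259]
tcp_rot: [2.173, 2.267, 0.002]
wrist_force: [-0.1, -0.7, -7.3]
width: 0.134
```

```bash
python3 - <<'E'
from m import *
goto(679.3,31.7,203.5,92.44)
for n in ['wrist','side','top']:
  c=grab(n,n+'14'); W=world(c)
  P,_=pts(W,.10,.125,(.63,.73),(0,.09)); print('base',rect(P[:,:2]) if len(P)>4 else 0,len(P),np.percentile(P[:,2],[5,50,95]) if len(P) else 0)
cv2.imwrite('pics/s14c.png',cv2.resize(load('side14')['pixels'][90:260,250:450,::-1],None,fx=3.5,fy=3.5,interpolation=cv2.INTER_CUBIC))
E
```

```text
now [680.5  28.4 225.9] phi 92.42 t 28.2 F [-0.1 -0.7 -7.3] w 0.134 tilt [ 2.e-03 -1.e-04 -1.e+00]
-> shift [ 3.3 -1.1 22.4] turn -0.02 q [ 0.01  0.28  1.6  -0.    1.27 -0.04]
base (array([677.9,  29.9]), array([61.9, 47.7]), 1.9) 3403 [0.10549329 0.11679116 0.11799544]
base (array([677.9,  28.1]), array([61.8, 50. ]), 2.0) 403 [0.1021467  0.11656897 0.11950132]
base 0 0 0
```

View pics/wrist14.png

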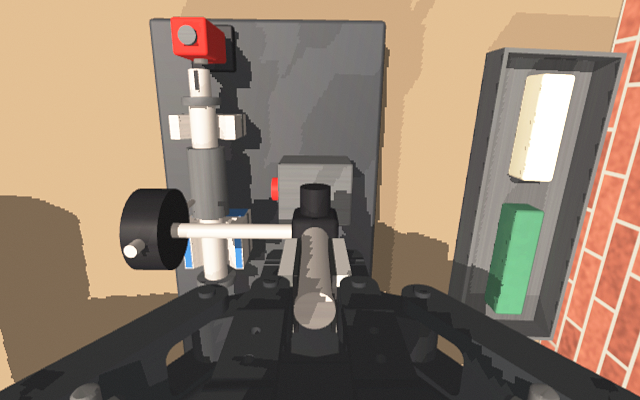

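View pics/s14c.png

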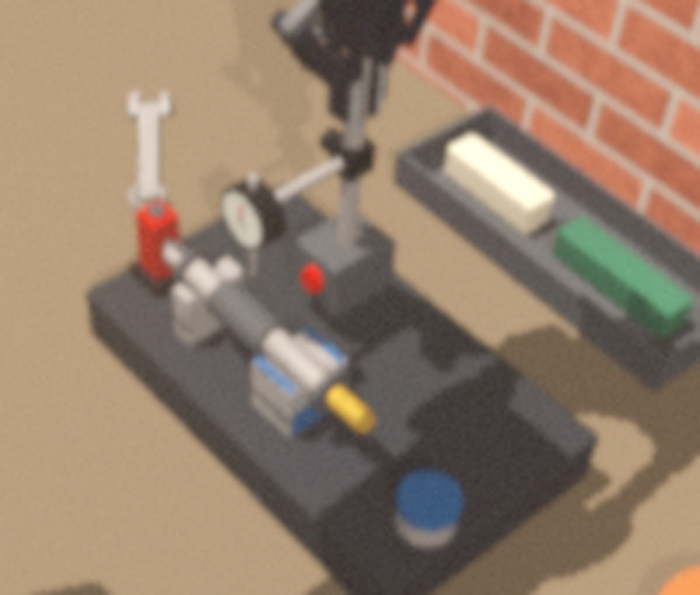

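{"api": "move_arm", "payload": {
  "steps": [
    [2,-0.8,3,0,0],
    [3.3,-1.3,8,0,0],
    [3.3,-1.3,13,0,0],
    [3.3,-1.3,17,0,0],
    [3.3,-1.3,19,0,0],
    [3.3,-1.3,20,0,0],
    [3.3,-1.3,20.5,0,0],
    [3.3,-1.3,21,0,0],
    [3.3,-1.3,21,0,0]
  ]
}}

```text
time: 29.25
tool_pos: [0.6785, 0.0321, 0.2039]
tcp_rot: [2.174, 2.268, 0.0]
wrist_force: [-1.0, -0.1, -7.4]
width: 0.135
```

```bash
python3 - <<'E'
from m import *
goto(679.3,31.7,203.3,92.44)
for n in ['wrist']:
  c=grab(n,n+'15'); W=world(c)
  P,_=pts(W,.085,.11,(.63,.73),(0,.09)); print('base',rect(P[:,:2]) if len(P)>4 else 0,len(P),np.percentile(P[:,2],[5,50,95]) if len(P) else 0)
E
```

```text
now [678.5  32.1 203.9] phi 92.44 t 29.25 F [-1.  -0.1 -7.4] w 0.135 tilt [ 3.e-04  0.e+00 -1.e+00]
-> shift [-0.5  0.8  0.6] turn -0.0 q [ 0.01  0.29  1.62  0.    1.23 -0.03]
base (array([678.8,  33.8]), array([56. , 47.5]), 1.6) 3186 [0.09290149 0.0947737  0.09596553]
```

Base at (678.8, 33.8), within 1 mm of target. Creep down to contact.

{"api": "move_arm", "payload": {
  "steps": [
    [-0.3,0.4,0.4,0,0],
    [-0.3,0.4,0.8,0,0],
    [-0.3,0.4,0.8,0,0]
  ]
}}

```text
time: 29.6
tool_pos: [0.6791, 0.0319, 0.2035]
tcp_rot: [2.173, 2.268, 0.001]
wrist_force: [-0.6, -0.1, -5.4]
width: 0.137
```

{"api": "move_arm", "payload": {
  "steps": [
    [0,0,0.3,0,0],
    [0,0,0.6,0,0],
    [0,0,0.6,0,0]
  ]
}}

```text
time: 29.9
tool_pos: [0.6793, 0.0319, 0.2034]
tcp_rot: [2.173, 2.268, 0.002]
wrist_force: [-2.2, 0.1, -1.6]
width: 0.136
```

{"api": "move_arm", "payload": {
  "steps": [
    [0,0,0.3,0,0],
    [0,0,0.5,0,0],
    [0,0,0.5,0,0]
  ]
}}

```text
time: 30.2
tool_pos: [0.6794, 0.032, 0.2034]
tcp_rot: [2.173, 2.267, 0.002]
wrist_force: [-2.1, -0.4, 5.4]
width: 0.138
```

{"api": "move_arm", "payload": {
  "steps": [
    [0,0,-0.2,0,0],
    [0,0,-0.2,0,17],
    [0,0,-0.2,0,22],
    [0,0,-0.2,0,35],
    [0,0,-0.2,0,50],
    [0,0,-0.2,0,60],
    [0,0,-0.2,0,60],
    [0,0,-20,0,60],
    [0,0,-50,0,60],
    [0,0,-90,0,60],
    [0,0,-100,0,60],
    [0,0,-100,0,60]
  ]
}}

```text
time: 31.4
tool_pos: [0.6803, 0.0319, 0.3052]
tcp_rot: [2.171, 2.265, 0.007]
wrist_force: [-0.1, 0.5, -0.4]
width: 0.599
```

{"api": "move_arm", "payload": {
  "steps": [
    [0,-50,0,0,100],
    [0,-100,0,0,100],
    [0,-150,0,0,100],
    [0,-200,0,0,100],
    [0,-200,0,0,100],
    [0,-200,0,0,100],
    [0,-200,0,0,100],
    [0,-200,0,0,100]
  ]
}}

```text
time: 32.2
tool_pos: [0.4802, 0.0234, 0.3015]
tcp_rot: [-2.173, -2.268, 0.0]
wrist_force: [1.4, -0.2, 0.1]
width: 0.997
```

```bash
python3 - <<'E'
from m import *
goto(679.3,31.7,203.3,92.44)
for n in ['top','side']:
  c=grab(n,n+'16'); W=world(c); print(n)
  P,_=pts(W,.105,.125,(.57,.61),(.12,.2)); print('stop',rect(P[:,:2]) if len(P)>4 else 0,len(P))
  P,_=pts(W,.085,.10,(.64,.73),(0,.09)); print('base',rect(P[:,:2]) if len(P)>4 else 0,len(P))
  P,_=pts(W,.225,.26,(.64,.73),(0,.09)); print('posttop',P.mean(0) if len(P) else 0,len(P))
  P,_=pts(W,.14,.20,(.56,.73),(0,.09)); print('arm/dial',rect(P[:,:2]) if len(P)>4 else 0)
  P,_=pts(W,.07,.085,(.5,.7),(-.2,-.1)); print('tin',rect(P[:,:2]))
  P,_=pts(W,.098,.112,(.57,.62),(-.12,.122)); print('sp',rect(P[:,:2]))
cv2.imwrite('pics/s16c.png',cv2.resize(load('side16')['pixels'][90:260,250:450,::-1],None,fx=3.5,fy=3.5,interpolation=cv2.INTER_CUBIC))
cv2.imwrite('pics/t16c.png',cv2.resize(load('top16')['pixels'][130:230,250:400,::-1],None,fx=5,fy=5,interpolation=cv2.INTER_CUBIC))
E
```

```text
now [480.2  23.4 301.5] phi 92.44 t 32.2 F [ 1.4 -0.2  0.1] w 0.997 tilt [-3.e-04  0.e+00 -1.e+00]
-> shift [ -0.2 199.3  98.1] turn 0.0 q [-0.   -0.15  1.91 -0.    1.38 -0.05]
top
stop 0 0
base 0 0
posttop [0.67665847 0.03251261 0.24340756] 28
arm/dial 0
tin (array([ 599.8, -153.2]), array([37.4, 41.3]), 86.0)
sp (array([0., 0.]), array([0., 0.]), 0.0)
side
stop (array([590. , 133.4]), array([23.6, 24.2]), 89.5) 87
base (array([678. ,  30.1]), array([59.5, 50.5]), 5.0) 314
posttop [0.6771808  0.02928409 0.23773039] 64
arm/dial (array([636.7,  34.3]), array([109. ,  44.3]), 7.9)
tin (array([ 599.5, -154.9]), array([40.8, 39.7]), 47.4)
sp (array([598. ,  13.6]), array([ 36.8, 216.4]), 1.8)
```

View pics/s16c.png

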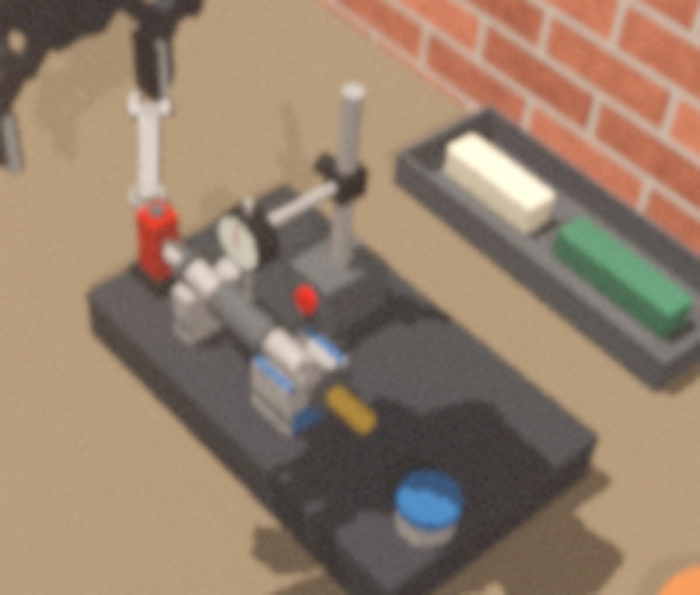

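View pics/t16c.png

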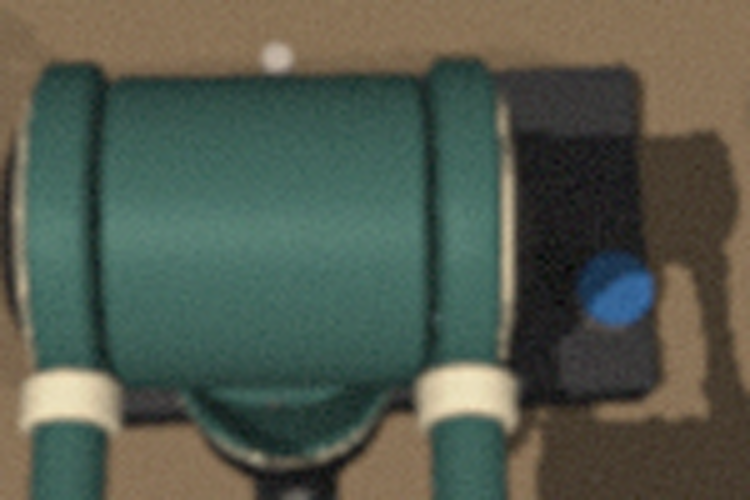

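{"api": "move_arm", "payload": {
  "steps": [
    [-350,0,-20,0,100],
    [-350,0,-20,0,100],
    [-350,0,-20,0,100],
    [-350,0,-20,0,100],
    [-350,0,-20,0,100],
    [-350,0,-20,0,100],
    [-350,0,-20,0,100],
    [-350,0,-20,0,100],
    [-350,0,-20,0,100],
    [-350,0,-20,0,100]
  ]
}}

```text
time: 33.3
tool_pos: [0.4941, -0.3256, 0.3212]
tcp_rot: [-2.172, -2.268, -0.001]
wrist_force: [0.0, 0.8, 0.3]
width: 1.0
```

```bash
python3 - <<'E'
from m import *
for n in ['top','side']:
  c=grab(n,n+'17'); W=world(c); print(n)
  P,_=pts(W,.105,.125,(.57,.61),(.12,.2)); print('stop',rect(P[:,:2]) if len(P)>4 else 0,len(P))
  P,_=pts(W,.085,.10,(.64,.73),(0,.09)); print('base',rect(P[:,:2]) if len(P)>4 else 0,len(P))
  P,_=pts(W,.225,.26,(.64,.73),(0,.09)); print('posttop',P.mean(0) if len(P) else 0,len(P))
  P,_=pts(W,.14,.20,(.56,.64),(-.01,.09)); print('dial',rect(P[:,:2]),P.mean(0))
  P,_=pts(W,.07,.085,(.5,.7),(-.2,-.1)); print('tin',rect(P[:,:2]))
  P,_=pts(W,.098,.112,(.57,.62),(-.12,.122)); print('sp',rect(P[:,:2]))
  P,_=pts(W,.01,.03,(.6,.8),(-.4,-.2)); print('wheel',rect(P[:,:2]))
cv2.imwrite('pics/t17c.png',cv2.resize(load('top17')['pixels'][130:230,250:400,::-1],None,fx=5,fy=5,interpolation=cv2.INTER_CUBIC))
W=world(load('top0'));P,_=pts(W,.01,.03,(.6,.8),(-.4,-.2)); print('wheel0',rect(P[:,:2]))
E
```

```text
top
stop (array([589.7, 136.1]), array([24.2, 22.6]), 1.9) 83
base (array([676.3,  32.9]), array([54.3, 47.4]), 4.3) 215
posttop [0.67552893 0.0326111  0.24067359] 36
dial (array([610.2,  30.1]), array([41.5, 56.4]), 89.0) [0.59611917 0.03009862 0.17975761]
tin (array([ 599.9, -153.4]), array([37.3, 41.2]), 88.3)
sp (array([592.2,  12.9]), array([ 48.5, 206. ]), 3.3)
wheel (array([ 716.4, -321. ]), array([96.9, 99.7]), 43.5)
side
stop (array([590.2, 133.3]), array([25.4, 23.3]), 87.4) 87
base (array([678.3,  31.2]), array([56.9, 50.5]), 4.5) 308
posttop [0.67720041 0.02912542 0.2374202 ] 66
dial (array([606.7,  21. ]), array([39.7, 59.5]), 71.7) [0.59436732 0.02391434 0.17572071]
tin (array([ 599.6, -154.9]), array([42.1, 39.7]), 46.3)
sp (array([595.9,  15.3]), array([213.1,  43.4]), 88.1)
wheel (array([ 715.8, -323.3]), array([99. , 98.2]), 36.3)
wheel0 (array([ 716.3, -321. ]), array([ 96.9, 100.5]), 43.5)
```

View pics/t17c.png

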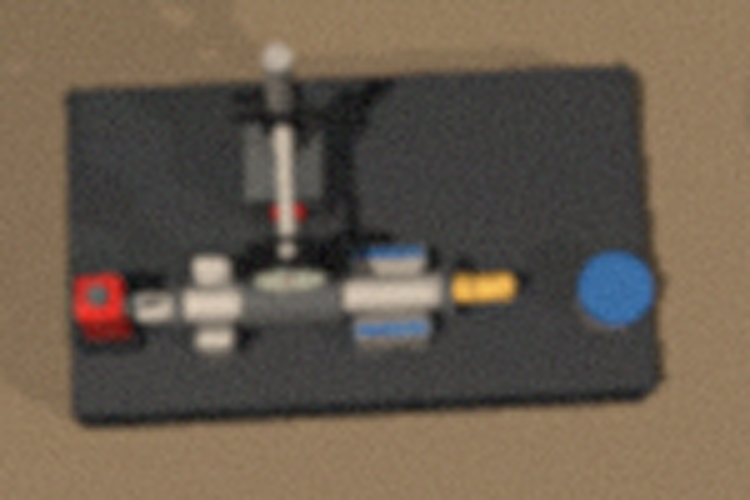

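View pics/top17.png

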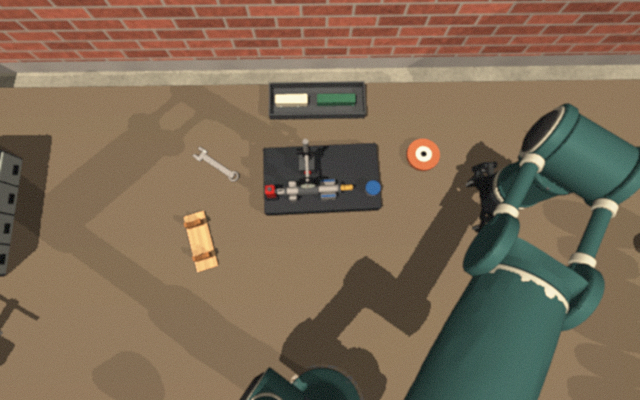

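```bash
python3 -c "
from h import *
s=bot.read_state();print(s['time'],s['wrist_force']);print(bot.finish_job())"
```

```text
33.4 [-0.16508611  0.47831019  0.2423817 ]
the job is handed in; nothing more can be done
None
```

I set up the plate in the order asked and handed the job in at 33.4 s, with the gripper open and clear of everything.

The placings, as last measured in the camera images:
- **V-blocks:** the wide block is within about 1 mm of the middle of the long journal. The narrow block is within about 1 mm of the middle of the short journal.
- **Spindle:** it lies level, with both journal tops reading 101.5 mm. Its plain end is about 4 mm from the stop button.
- **Gauge:** it stands upright behind the spindle. The stylus is within about 1 mm of the middle of the thick body along the spindle, and within about 2 mm of the axis across it.
- **Left alone:** the tin and wheel measured unmoved, and the spanner looks unmoved in the pictures.

Checks that disagreed:
- **Narrow block:** it sits about 1.5 mm too near the robot. This puts the spindle about 0.5° off the plate's line, and the plain end about 2 mm off the stop's centre line. I judged this small and did not correct it.
- **Gauge heading:** the top and side cameras put the base about 2.5° off the plate's axes. The wrist view just before release, and the line from post to dial, put it within 0.3°.
- **Cameras:** the three cameras differ from each other by about 2–3 mm.

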